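Put the yellow inspection lamp on its charging cradle

TASK

Pull the yellow-handled inspection lamp out of its slanted holder tube and lay it gently, without dropping it, in the two V-shaped rests of the sloped charging cradle: white end down against the red end stop, handle in the higher rest. Let go of it there, leave the blue lamp in its tube and leave everything else on the bench where it is.

Things in the scene. Friction and masses are not known exactly. Their poses are not given: they have to be found in the camera images.
- yellow_lamp: slim round inspection lamp, 210 mm long, about 130 g: white tube, diameter 20, for the first 120 mm, then a yellow handle, diameter 26, for 90 mm. Origin: centre of the white end face; +z along the axis towards the handle. Starts in either holder tube, white end down (lamp to be moved).
- yellow_lamp_foot (a point): centre of the white end face of the yellow lamp (same point as the lamp's origin).
- yellow_lamp_grip (a point): point on the axis of the yellow lamp 145 mm from the white end, in the handle: a good place to grip.
- blue_lamp: slim round inspection lamp, 210 mm long, about 130 g: white tube, diameter 20, for the first 120 mm, then a blue handle, diameter 26, for 90 mm. Origin: centre of the white end face; +z along the axis towards the handle. Starts in either holder tube, white end down (stays there).
- blue_lamp_foot (a point): centre of the white end face of the blue lamp.
- holder: fixed holder: grey base 170 x 170 x 12 mm; two black tubes at y = +45 and -45 mm, leaning 35 degrees from vertical towards its +x, backed by a steel plate on the +x side. Tubes: outer diameter 33, inner 25, 112 mm long; mouth centres at x = +4, z = 122 mm, inner floors at x = -57, z = 35 mm. 106 mm of a lamp is inside. Origin: centre of underside, z up.
- cradle: fixed charging cradle: black base 250 (x) x 90 x 16 mm with two grey 90 degree V rests, 12 mm thick, 44 mm wide, and a red end stop at the -x end, its top 13 mm above the lamp axis. A seated lamp lies in the plane y = 0, rising 15 degrees towards +x; the rests carry it 35 and 190 mm from its white end; between them it is open to the base. Origin: centre of underside, z up.
- cradle_foot (a point): where the centre of the lamp's white end face lies when seated: on the face of the red stop, at x = -105, z = 45 mm of the cradle's frame.
- cradle_grip (a point): where the lamp's grip point (145 mm from the white end) lies when seated: x = +35, z = 82.5 mm of the cradle's frame.
- tape: orange ring-shaped tape roll lying flat, diameter 100, 24 mm high; origin: centre of underside.
- plug_a: white plug adapter, 50 x 50 x 38 mm with two pins; origin: centre of underside.
- plug_b: black plug adapter, 50 x 50 x 38 mm with two pins; origin: centre of underside.
- screw_jar: jar with red cap, diameter 64, 85 mm high; origin: centre of underside.
- driver: screwdriver lying on the bench, about 200 mm long; origin: underside.
There are look-alikes about, which are no part of the job. Leave any green look-alike of the yellow_lamp alone.

How it is judged:
By the outcome, as a careful person would: the job done as asked, in the order asked, and still so for the second after the job is handed in, with the robot touching nothing.
It also fails if it takes over 40 s, if anything falls off the work surface, if the arm or the gripper's body presses on something with over 40 N, if the wrist force passes 120 N, or if a joint passes its speed limit or range.

ROBOT

A 6-joint arm with a two-finger parallel gripper is mounted at the origin on the work surface. World frame = base frame: x ahead of the robot, y to its left, z up, the work surface at z = 0. Lengths are in mm, angles in rad, forces in N, time in s.
With the tool pointing down it reaches from about 350 to 875 mm from the base axis. Payload 4.2 kg.
Tool frame: the origin (TCP) lies midway between the tips of the shut fingers; the grasp point (between the pads) lies 19 mm behind it; z points along the fingers, y is the line along which they close (so a half turn about z gives the same grasp; the last joint's range is limited). The gripper opens to 85 mm and grips with 20 to 120 N. Pads are 22 mm wide; open, the fingers measure 114 mm over their backs; the gripper's body (76 mm by 85 mm) begins 54 mm behind the grasp point. The pads swing forward as they close: fully open they stand 13 mm farther back than shut.
Start: joints at [1.501, 0.385, 0.008, 0, -1.194, -0.259], TCP at [201.785, 591.508, 231.312] pointing down, gripper open.
Joint ranges: [-3.14, 3.14], [-1.21, 2.06], [-1.07, 1.41], [-3.16, 2.05], [-2.99, -0.16], [-3.1, 3.1]. Speed limits (rad/s): [2.79, 2.79, 3.14, 3.14, 3.14, 3.14].

INTERFACE

Orientations are given as a unit quaternion [x, y, z, w].
In Python, from bench import arm gives the robot as it stands.
- The arm moves only by the tool send_rows, never from a script. Its argument "targets" is a list of rows, each an object of numbers: "gripper": the gripper command: -1 is fully open, 1 is shut, values between are in proportion; "x", "y", "z": the shift along the tool's x, y, z in cm; "ax", "ay", "az": the turn, a rotation vector about the tool's x, y, z in degrees. A call has 1 to 5 rows; each row shifts and turns the commanded pose from where the row before left it, along the tool's axes as they then stand; what a row does not reach is not made up. A row lasts 1/12 s, in which the tool goes at most 41.7 mm and 7.16 degrees, less where a joint would pass 70% of its speed; a pose out of reach is approached as far as the arm can. A call is refused whole if a number of a shift passes 4.17 or a number of a turn 7.16, either way. A call with a gripper value outside its range is refused whole. The fingers move at their own pace and stop on an object; the grip force is fixed at half the most. Time passes only in rows, so rows that do not move let the fingers close. It gives the time, the measured TCP pose, the force, the opening and the grip force at its end, in the units of the state.
- arm.read_state(): the state, without advancing time (a new reading comes with each control period).
- arm.get_image(name): name is "scene" or "top" or "wrist"; returns (picture, depth): 480x640x3 uint8, red, green, blue; 480x640 float32, mm along the optical axis (not along the pixel's ray), 0 where there is no reading.
- arm.camera_model(name): a dict with "fx", "fy", "cx", "cy" (pixels), "cam_to_world" (4x4, takes a point from camera to world coordinates). Camera axes: x right, y down, z forward; pixel columns grow to the right and rows downward; lengths in mm; the calibration is good to about 2 mm. The wrist camera is an equidistant fisheye: a pixel r from the principal point sees the ray r / f radians off the axis. A picture is of the moment at which its call begins: read the wrist's pose just before it. camera_model takes no time and is no camera call; for the wrist camera it gives the pose at the moment of the call.
- arm.job_done(): hands the job in; it is judged then, once.
Trained networks look in the newest picture that a camera, given by its name, has taken for a name from the list of things; names that differ only in an ending like _2 or _b are one class to them, and where a whole thing is asked for, a point or a joint stands for the part that bears it (a point fixed in the world has none). Each returns a list of dicts, best first, with "score" (0 to 1); they miss things now and then, are a little off and sometimes report something else, mostly with a low value. They report only what shows in the picture. A call takes as long as a camera call. They do not tell look-alikes from the thing itself.
- arm.boxes_of(camera, thing): "rect" ([left, top, width, height] in pixels, round what is visible of it).
The state is a dict: "clock": time; "joints": joint angles; "joint_vel": joint speeds; "joint_efforts": joint torques, N m; "position": TCP position; "ee_rot": TCP orientation; "contact_force": force on the tool from outside, world axes, zero at the start; "wrist_torque": the same for the moment, N m; "gripper_width": finger opening in mm; "grasp_force": force on a finger pad.
Only numpy, scipy, OpenCV 4.12 (cv2) and the standard library are available. Lean on these libraries where they do the work, as an engineer would, in place of code of your own. Each camera call takes 0.05 s, during which the arm holds its last target. There are 200 camera calls.

## Working session

There is one attempt and no reset: what is moved stays moved. The work goes in short steps, Python scripts to look and compute and a tool call to move; the robot and the scene stay as the last step left them, time stands still between calls to the robot, and variables do not carry over. Pictures are saved under pics/ and viewed, at most 10 in all, crops included, and the job is handed in when it is done.

Besides the shell and the picture viewer there is one more tool, called as name([rows], argument=value, ...), one row to a line, values as JSON. send_rows: Moves the arm, as the interface text tells. Its arguments: {"type":"object","properties":{"targets":{"type":"array"}},"required":["targets"]}

```bash
ls; mkdir -p pics; python3 - <<'E'
from bench import arm
import cv2,numpy as np
for n in("scene","top"):
    p,d=arm.get_image(n); cv2.imwrite(f"pics/{n}0.png",p[:,:,::-1]); np.savez(f"{n}0.npz",p=p,d=d,**{k:np.array(v) for k,v in arm.camera_model(n).items() if k in("fx","fy","cx","cy","cam_to_world")})
    for t in("yellow_lamp","blue_lamp","holder","cradle"):
        print(n,t,[(np.round(b["rect"]).tolist(),round(b["score"],2)) for b in arm.boxes_of(n,t)[:3]])
print(arm.read_state())
E
```

```text
pics
scene yellow_lamp [([407.0, 199.0, 66.0, 39.0], 0.94), ([161.0, 216.0, 11.0, 52.0], 0.86), ([250.0, 226.0, 25.0, 36.0], 0.75)]
scene blue_lamp [([208.0, 241.0, 18.0, 35.0], 0.6)]
scene holder [([183.0, 249.0, 113.0, 104.0], 0.89)]
scene cradle [([372.0, 231.0, 71.0, 96.0], 0.87)]
top yellow_lamp [([157.0, 280.0, 27.0, 90.0], 0.91), ([394.0, 189.0, 14.0, 48.0], 0.75), ([470.0, 314.0, 15.0, 98.0], 0.7)]
top blue_lamp [([436.0, 181.0, 12.0, 43.0], 0.64)]
top holder [([367.0, 198.0, 96.0, 87.0], 0.97)]
top cradle [([241.0, 181.0, 54.0, 108.0], 0.79), ([406.0, 130.0, 85.0, 15.0], 0.72)]
{'clock': 0.5, 'joints': array([ 1.50063400e+00,  3.84766536e-01,  7.80792274e-03, -2.99313443e-05,
       -1.19401622e+00, -2.58602934e-01]), 'joint_vel': array([-4.86138540e-05, -1.09122365e-03,  1.80740231e-03, -3.40499850e-04,
       -6.90988635e-04, -8.35329445e-04]), 'joint_efforts': array([ 1.13422764e-04, -3.91694283e+01,  1.88441563e+01,  4.18699220e+00,
       -7.42181674e-04, -3.61275852e-06]), 'position': array([201.75313962, 591.47236651, 231.23131994]), 'ee_rot': array([ 9.86518666e-01, -1.63648749e-01, -5.45648472e-06,  9.01682776e-05]), 'contact_force': array([-0.43231613,  0.67434186, -0.5853614 ]), 'wrist_torque': array([ 0.00858974, -0.02810641,  0.04076926]), 'grasp_force': 0.0, 'gripper_width': 85.25489697008369}
```

View pics/scene0.png

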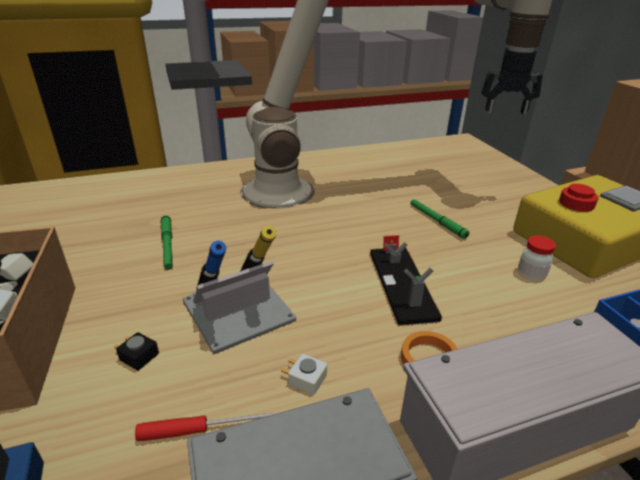

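View pics/top0.png

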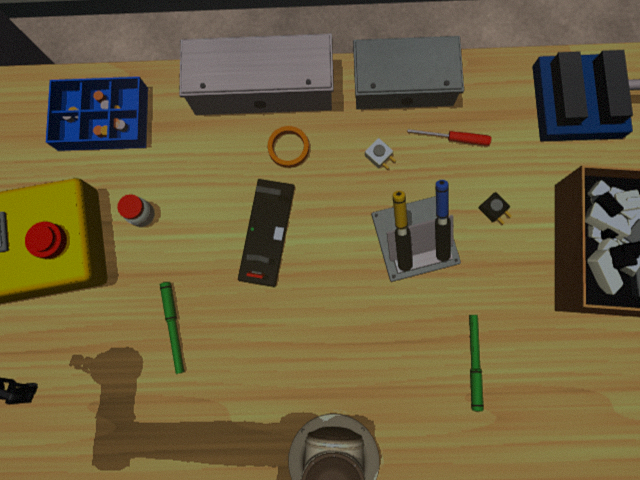

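The top view shows the yellow lamp's handle at about (400,208) and the blue one at (442,198), both leaning away from the robot. The cradle runs from the red stop at (254,276) to its high end at (275,185). The green pens are look-alikes.

```bash
cat > h.py <<'E'
import numpy as np,cv2
from scipy.optimize import least_squares
def load(n):
    z=np.load(n+".npz"); p,d=z["p"],z["d"]; v,u=np.mgrid[:480,:640]
    P=np.stack([(u-z["cx"])/z["fx"]*d,(v-z["cy"])/z["fy"]*d,d],-1); T=z["cam_to_world"]
    return p,d,P@T[:3,:3].T+T[:3,3],T
def cyl(Q,r,a0,d0):
    # axis through a0+..., direction d0 perturbed
    e1=np.cross(d0,[0,0,1.]);e1/=np.linalg.norm(e1);e2=np.cross(d0,e1)
    def ax(x): 
        d=d0+x[2]*e1+x[3]*e2; return a0+x[0]*e1+x[1]*e2,d/np.linalg.norm(d)
    def f(x):
        a,d=ax(x); return np.linalg.norm(np.cross(Q-a,d),axis=1)-r
    s=least_squares(f,[0]*4,loss="soft_l1"); a,d=ax(s.x); return a,d,np.std(f(s.x))
E
python3 - <<'E'
from h import *
for n,boxes in(("top0",dict(y=(385,185,412,240),b=(430,175,455,225),cr=(235,175,300,292),ho=(365,190,465,285))),("scene0",dict(y=(245,222,280,265),b=(200,236,232,280),cr=(365,230,445,325),ho=(180,250,300,350)))):
    p,d,W,T=load(n); print(n,"cam",T[:3,3].round(), "table z",np.median(W[300:340,300:340,2]))
    hsv=cv2.cvtColor(p,cv2.COLOR_RGB2HSV)
    def reg(b):
        m=np.zeros((480,640),bool);l,t,r,bo=b;m[t:bo,l:r]=1;return m&(d>0)
    H,S,V=[hsv[...,i].astype(int) for i in range(3)]
    for k,m in(("y",reg(boxes["y"])&(H>20)&(H<35)&(S>170)&(W[...,2]>110)),("b",reg(boxes["b"])&(H>100)&(H<125)&(S>140)&(W[...,2]>110))):
        Q=W[m]; print(k,len(Q),Q.mean(0).round(1),Q.min(0).round(),Q.max(0).round())
        c=Q.mean(0);_,_,vt=np.linalg.svd(Q-c); dd=vt[0]*np.sign(vt[0][2])
        a,dd,s=cyl(Q,13,c-np.array([0,0,8]),dd); t=(Q-a)@dd
        print("  axis",a.round(1),dd.round(3),"tilt",np.degrees(np.arccos(dd[2])).round(1),"az",np.degrees(np.arctan2(dd[1],dd[0])).round(1),"std",s.round(2),"t",np.percentile(t,[0,2,98,100]).round(1), "top",(a+dd*np.percentile(t,99)).round(1))
    m=reg(boxes["cr"])&(W[...,2]>9)&(W[...,2]<22)&(V<70); Q=W[m]; print("cradle base",len(Q),Q[:,2].mean().round(1),[np.round(q,3) for q in cv2.minAreaRect(Q[:,:2].astype(np.float32))])
    m=reg(boxes["cr"])&(W[...,2]>22); Q=W[m];print("  high",len(Q),Q.min(0).round(),Q.max(0).round())
    m=reg(boxes["cr"])&((H<8)|(H>172))&(S>150); Q=W[m];print("  red",len(Q),Q.mean(0).round(1),Q.min(0).round(),Q.max(0).round())
    m=reg(boxes["ho"])&(W[...,2]>6)&(W[...,2]<17)&(V>70); Q=W[m]; print("holder base",len(Q),[np.round(q,3) for q in cv2.minAreaRect(Q[:,:2].astype(np.float32))])
p=cv2.imread("pics/top0.png");s=cv2.imread("pics/scene0.png")
A=cv2.resize(p[170:300,230:300],None,fx=4.5,fy=4.5,interpolation=2);B=cv2.resize(s[225:330,360:450],(501,585),interpolation=2)
cv2.imwrite("pics/cr.png",np.hstack([A,B[:A.shape[0]]])[:600,:800])
E
```

```text
top0 cam [ 254.  -15. 1285.] table z 1.138816359714724
y 380 [ 518.3 -152.7  184.5] [ 489. -169.  145.] [ 554. -138.  217.]
  axis [ 522.2 -154.3  173.6] [0.565 0.127 0.815] tilt 35.4 az 12.7 std 2.26 t [-40.4 -38.6  42.3  43.6] top [ 546.4 -148.8  208.5]
b 317 [ 537.4 -240.6  184.1] [ 509. -255.  143.] [ 573. -226.  215.]
  axis [ 541.9 -241.9  172.6] [0.572 0.127 0.811] tilt 35.8 az 12.5 std 2.2 t [-41.9 -35.7  43.6  44.1] top [ 567.  -236.3  208.1]
cradle base 3288 16.9 [array([516.334, 142.769]), array([ 91.078, 249.636]), np.float64(78.305)]
  high 522 [389.  84.  22.] [634. 203. 105.]
  red 64 [409.2 165.7  53.1] [401. 148.  16.] [421. 190.  65.]
holder base 1944 [array([ 493.927, -205.843]), array([233.368, 224.967]), np.float64(87.113)]
scene0 cam [1199. -288.  616.] table z 1.0059537176686604
y 296 [ 534.2 -157.8  175.5] [ 498. -171.  134.] [ 556. -139.  208.]
  axis [ 539.6 -166.5  165.7] [0.561 0.194 0.805] tilt 36.4 az 19.1 std 3.43 t [-43.7 -39.6  41.5  42.2] top [ 563.1 -158.4  199.4]
b 368 [ 557.2 -242.5  181.5] [ 521. -259.  134.] [ 577. -226.  212.]
  axis [ 546.2 -239.4  178.9] [0.553 0.133 0.822] tilt 34.7 az 13.6 std 2.65 t [-47.8 -44.5  35.8  37.4] top [ 566.2 -234.6  208.7]
cradle base 2385 16.6 [array([520.053, 141.185]), array([ 87.783, 248.318]), np.float64(78.739)]
  high 863 [402. 100.  22.] [609. 183. 101.]
  red 124 [413.1 164.   46.9] [403. 146.  17.] [423. 182.  59.]
holder base 3142 [array([ 492.912, -206.04 ]), array([174.064, 170.205]), np.float64(12.8)]
```

View pics/cr.png

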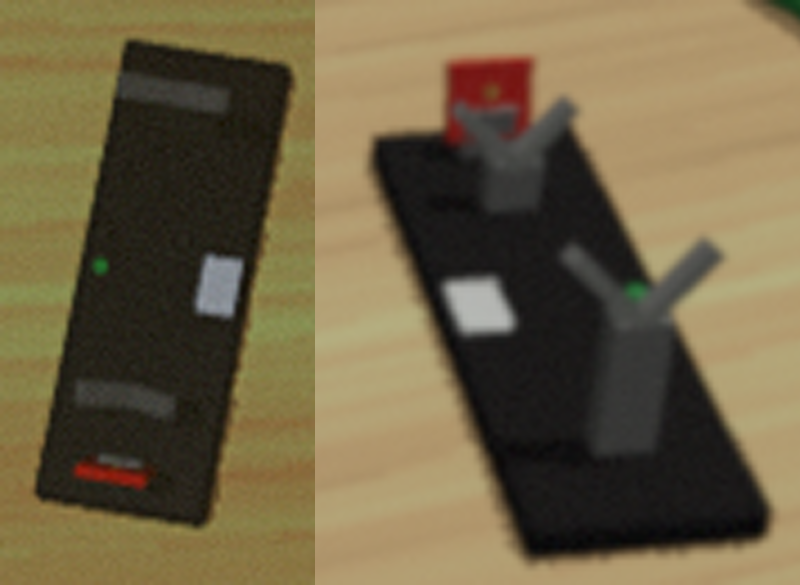

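The crop shows the cradle with its V rests near (175,95) and (125,400) and the red stop at (112,475). The fits agree:

| Item | Position (mm) | Yaw |
|---|---|---|
| Holder | (493, -206) | 12.8° |
| Cradle | (518, 142) | -11.5° |
| Yellow grip point | about (508.5, -157, 154) | – |

The yellow lamp is in the +y tube. Next I'll plan the moves.

```bash
cat > plan.py <<'E'
import numpy as np,json
from bench import arm
from scipy.spatial.transform import Rotation as R
HY,CY=np.radians(12.8),np.radians(-11.5)
def tool(yaw,fwd):  # fwd: deg forward of straight down; x along heading
    f=np.radians(fwd);h=np.array([np.cos(yaw),np.sin(yaw),0]);k=np.array([0,0,1.])
    z=np.sin(f)*h-np.cos(f)*k; x=np.cos(f)*h+np.sin(f)*k
    return R.from_matrix(np.c_[x,np.cross(z,x),z])
def axis(yaw,el): e=np.radians(el);return np.array([np.cos(e)*np.cos(yaw),np.cos(e)*np.sin(yaw),np.sin(e)])
LH,LC=axis(HY,55),axis(CY,15)
GH=np.array([508.5,-157,153.8])
def cr(x,z,y=0,c=(518.2,142)): return np.array([c[0]+x*np.cos(CY)-y*np.sin(CY),c[1]+x*np.sin(CY)+y*np.cos(CY),z])
RH,RC=tool(HY,40),tool(CY,0)
def tcp(G,Rt): return G+19*Rt.as_matrix()[:,2]
def rows(way,grip,vmax=38,wmax=6.8,start=None):
    s=arm.read_state(); p,q=(s["position"],R.from_quat(s["ee_rot"])) if start is None else start
    out=[]
    for tp,tr in way:
        rv=(q.inv()*tr).as_rotvec(degrees=True); n=max(1,int(np.ceil(max(np.linalg.norm(tp-p)/vmax,np.linalg.norm(rv)/wmax))))
        p0=p;dp=(tp-p)/n
        for i in range(n):
            d=q.inv().apply(p0+dp*(i+1)-p)/10; w=rv/n
            d=d.round(2);w=w.round(2); out.append(dict(gripper=grip,x=d[0],y=d[1],z=d[2],ax=w[0],ay=w[1],az=w[2]))
            p=p+q.apply(d*10); q=q*R.from_rotvec(w,degrees=True)
    for i in range(0,len(out),5): print("[",",".join(json.dumps({k:float(v) for k,v in r.items()}) for r in out[i:i+5]),"]")
    return p,q
def show():
    s=arm.read_state();print("t",round(s["clock"],2),"pos",s["position"].round(1),"j",s["joints"].round(2),"F",s["contact_force"].round(1),"w",round(s["gripper_width"],1),"gf",round(s["grasp_force"],1));return s
E
python3 - <<'E'
from plan import *
R0=R.from_quat(arm.read_state()["ee_rot"])
a=np.array([400,330,280.]); b=np.array([430,100,290.])
pre=tcp(GH,RH)-120*RH.as_matrix()[:,2]
print(pre,tcp(GH,RH))
rows([(a,tool(np.radians(-10),0)),(b,tool(0,10)),(pre,RH)],-1)
E
```

```text
[ 445.19179382 -171.38327155  231.17048876] [ 520.40946453 -154.29423604  139.24515558]
[ {"gripper": -1.0, "x": 3.02, "y": 2.04, "z": -0.54, "ax": 0.0, "ay": -0.0, "az": -0.98},{"gripper": -1.0, "x": 2.99, "y": 2.09, "z": -0.54, "ax": 0.0, "ay": -0.0, "az": -0.98},{"gripper": -1.0, "x": 2.95, "y": 2.14, "z": -0.54, "ax": 0.0, "ay": -0.0, "az": -0.98},{"gripper": -1.0, "x": 2.92, "y": 2.19, "z": -0.55, "ax": 0.0, "ay": -0.0, "az": -0.98},{"gripper": -1.0, "x": 2.87, "y": 2.24, "z": -0.54, "ax": 0.0, "ay": -0.0, "az": -0.98} ]
[ {"gripper": -1.0, "x": 2.84, "y": 2.29, "z": -0.54, "ax": 0.0, "ay": -0.0, "az": -0.98},{"gripper": -1.0, "x": 2.8, "y": 2.34, "z": -0.54, "ax": 0.0, "ay": -0.0, "az": -0.98},{"gripper": -1.0, "x": 2.76, "y": 2.38, "z": -0.54, "ax": 0.0, "ay": -0.0, "az": -0.98},{"gripper": -1.0, "x": 2.71, "y": 2.43, "z": -0.54, "ax": 0.0, "ay": -0.0, "az": -0.98},{"gripper": -1.0, "x": 0.99, "y": 3.16, "z": -0.14, "ax": 0.13, "ay": 1.43, "az": -1.43} ]
[ {"gripper": -1.0, "x": 0.92, "y": 3.19, "z": -0.13, "ax": 0.13, "ay": 1.43, "az": -1.43},{"gripper": -1.0, "x": 0.84, "y":
[... 425 characters left out ...]
 -1.0, "x": 0.06, "y": 3.39, "z": 0.76, "ax": 0.68, "ay": 3.73, "az": -1.47},{"gripper": -1.0, "x": -0.08, "y": 3.4, "z": 0.71, "ax": 0.68, "ay": 3.73, "az": -1.47},{"gripper": -1.0, "x": -0.21, "y": 3.41, "z": 0.67, "ax": 0.68, "ay": 3.73, "az": -1.47},{"gripper": -1.0, "x": -0.34, "y": 3.41, "z": 0.6, "ax": 0.68, "ay": 3.73, "az": -1.47} ]
[ {"gripper": -1.0, "x": -0.46, "y": 3.4, "z": 0.54, "ax": 0.68, "ay": 3.73, "az": -1.47},{"gripper": -1.0, "x": -0.58, "y": 3.39, "z": 0.47, "ax": 0.68, "ay": 3.73, "az": -1.47},{"gripper": -1.0, "x": -0.7, "y": 3.39, "z": 0.39, "ax": 0.68, "ay": 3.73, "az": -1.47},{"gripper": -1.0, "x": -0.8, "y": 3.37, "z": 0.29, "ax": 0.68, "ay": 3.73, "az": -1.47} ]
```

send_rows([
  {"gripper": -1,"x": 3.0,"y": 2.05,"z": -0.55,"ax": 0,"ay": 0,"az": -1},
  {"gripper": -1,"x": 3.0,"y": 2.1,"z": -0.55,"ax": 0,"ay": 0,"az": -1},
  {"gripper": -1,"x": 2.95,"y": 2.15,"z": -0.55,"ax": 0,"ay": 0,"az": -1},
  {"gripper": -1,"x": 2.9,"y": 2.2,"z": -0.55,"ax": 0,"ay": 0,"az": -1},
  {"gripper": -1,"x": 2.85,"y": 2.25,"z": -0.55,"ax": 0,"ay": 0,"az": -1},
])

```text
clock: 0.92
position: [312.0, 444.5, 259.2]
ee_rot: [0.993, -0.12, 0.0, -0.0]
contact_force: [0.4, -0.1, 0.1]
gripper_width: 85.3
grasp_force: 0.0
```

send_rows([
  {"gripper": -1,"x": 2.85,"y": 2.3,"z": -0.55,"ax": 0,"ay": 0,"az": -1},
  {"gripper": -1,"x": 2.8,"y": 2.35,"z": -0.55,"ax": 0,"ay": 0,"az": -1},
  {"gripper": -1,"x": 2.75,"y": 2.4,"z": -0.55,"ax": 0,"ay": 0,"az": -1},
  {"gripper": -1,"x": 2.7,"y": 2.45,"z": -0.55,"ax": 0,"ay": 0,"az": -1},
  {"gripper": -1,"x": 1.0,"y": 3.15,"z": -0.15,"ax": 0.1,"ay": 1.4,"az": -1.4},
])

```text
clock: 1.33
position: [407.1, 296.1, 283.2]
ee_rot: [0.997, -0.074, 0.014, -0.001]
contact_force: [1.1, 0.4, 1.6]
gripper_width: 85.5
grasp_force: 0.0
```

send_rows([
  {"gripper": -1,"x": 0.9,"y": 3.2,"z": -0.15,"ax": 0.1,"ay": 1.4,"az": -1.4},
  {"gripper": -1,"x": 0.85,"y": 3.2,"z": -0.1,"ax": 0.1,"ay": 1.4,"az": -1.4},
  {"gripper": -1,"x": 0.75,"y": 3.25,"z": -0.1,"ax": 0.1,"ay": 1.4,"az": -1.4},
  {"gripper": -1,"x": 0.7,"y": 3.25,"z": -0.1,"ax": 0.1,"ay": 1.4,"az": -1.4},
  {"gripper": -1,"x": 0.6,"y": 3.25,"z": -0.1,"ax": 0.1,"ay": 1.4,"az": -1.4},
])

```text
clock: 1.75
position: [425.3, 130.5, 290.4]
ee_rot: [0.997, -0.012, 0.074, 0.001]
contact_force: [0.7, -0.7, -0.5]
gripper_width: 85.4
grasp_force: 0.0
```

send_rows([
  {"gripper": -1,"x": 0.5,"y": 3.25,"z": -0.05,"ax": 0.1,"ay": 1.4,"az": -1.4},
  {"gripper": -1,"x": 0.05,"y": 3.4,"z": 0.75,"ax": 0.7,"ay": 3.7,"az": -1.5},
  {"gripper": -1,"x": -0.1,"y": 3.4,"z": 0.7,"ax": 0.7,"ay": 3.7,"az": -1.5},
  {"gripper": -1,"x": -0.2,"y": 3.4,"z": 0.65,"ax": 0.7,"ay": 3.7,"az": -1.5},
  {"gripper": -1,"x": -0.35,"y": 3.4,"z": 0.6,"ax": 0.7,"ay": 3.7,"az": -1.5},
])

```text
clock: 2.17
position: [435.8, -37.6, 262.9]
ee_rot: [0.975, 0.056, 0.215, -0.019]
contact_force: [-0.4, 0.7, -0.5]
gripper_width: 85.3
grasp_force: 0.0
```

send_rows([
  {"gripper": -1,"x": -0.45,"y": 3.4,"z": 0.55,"ax": 0.7,"ay": 3.7,"az": -1.5},
  {"gripper": -1,"x": -0.6,"y": 3.4,"z": 0.45,"ax": 0.7,"ay": 3.7,"az": -1.5},
  {"gripper": -1,"x": -0.7,"y": 3.4,"z": 0.4,"ax": 0.7,"ay": 3.7,"az": -1.5},
  {"gripper": -1,"x": -0.8,"y": 3.35,"z": 0.3,"ax": 0.7,"ay": 3.7,"az": -1.5},
])

```text
clock: 2.5
position: [438.4, -125.5, 241.3]
ee_rot: [0.953, 0.089, 0.288, -0.036]
contact_force: [-0.0, -0.5, -0.5]
gripper_width: 85.4
grasp_force: 0.0
```

```bash
python3 - <<'E'
from plan import *
import cv2
s=show(); 
m=arm.camera_model("wrist");p,d=arm.get_image("wrist"); cv2.imwrite("pics/w1.png",p[:,:,::-1]); np.savez("w1.npz",p=p,d=d,**{k:np.array(m[k]) for k in("fx","fy","cx","cy","cam_to_world")})
Rm=R.from_quat(s["ee_rot"]).as_matrix(); print(Rm.round(3),RH.as_matrix().round(3))
pre=tcp(GH,RH)-120*RH.as_matrix()[:,2]
rows([(pre+60*RH.as_matrix()[:,2],RH)],-1)
E
```

```text
t 2.5 pos [ 438.4 -125.5  241.3] j [-0.03 -0.13 -0.61 -0.27 -0.53  1.98] F [-0.  -0.5 -0.5] w 85.4 gf 0.0
[[ 0.818  0.191  0.543]
 [ 0.15  -0.981  0.121]
 [ 0.556 -0.018 -0.831]] [[ 0.747  0.222  0.627]
 [ 0.17  -0.975  0.142]
 [ 0.643  0.    -0.766]]
[ {"gripper": -1.0, "x": 0.02, "y": 1.47, "z": 2.19, "ax": 0.1, "ay": 2.08, "az": -0.72},{"gripper": -1.0, "x": -0.08, "y": 1.48, "z": 2.19, "ax": 0.1, "ay": 2.08, "az": -0.72},{"gripper": -1.0, "x": -0.18, "y": 1.47, "z": 2.18, "ax": 0.1, "ay": 2.08, "az": -0.72} ]
```

View pics/w1.png

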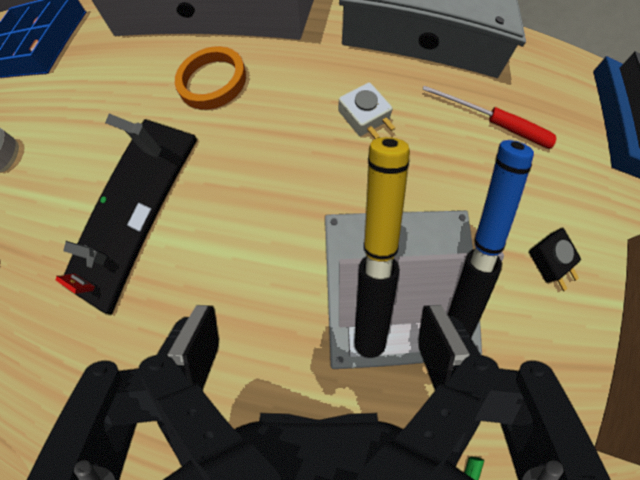

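The wrist view shows the yellow handle between (390,150) and (380,255), with the fingers still to its left and below. I'll refine the fit from this picture.

```bash
cat >> h.py <<'E'
def loadw(n):
    z=np.load(n+".npz"); p,d=z["p"],z["d"]; v,u=np.mgrid[:480,:640]
    a,b=(u-z["cx"])/z["fx"],(v-z["cy"])/z["fy"]; r=np.hypot(a,b)+1e-9; t=np.tan(r)
    P=np.stack([a/r*t*d,b/r*t*d,d],-1); T=z["cam_to_world"]
    return p,d,P@T[:3,:3].T+T[:3,3],T
E
python3 - <<'E'
from h import *
from plan import *
p,d,W,T=loadw("w1"); hsv=cv2.cvtColor(p,cv2.COLOR_RGB2HSV); H,S,V=[hsv[...,i].astype(int) for i in range(3)]
m=np.zeros((480,640),bool); m[135:265,360:412]=1
m&=(d>0)&(H>18)&(H<36)&(S>150)&(W[...,2]>110); m=cv2.erode(m.astype(np.uint8),np.ones((3,3)))>0
Q=W[m]; a,dd,s=cyl(Q,13,GH,LH); t=(Q-a)@dd
print(len(Q),a.round(1),dd.round(3),s,"at z153.8",(a+dd*(153.8-a[2])/dd[2]).round(1),"LH",LH.round(3),"t",np.percentile(t,[1,99]).round(1),(a+dd*np.percentile(t,99)).round(1),"expected end",(GH+65*LH).round(1))
c=m.copy();c[:]=0;c[230:320,50:160]=1
red=c&(d>0)&((H<8)|(H>172))&(S>150); print("red",W[red].mean(0).round(1),red.sum())
cb=np.zeros_like(m);cb[100:320,40:210]=1; cb&=(W[...,2]>10)&(W[...,2]<21)&(V<70)&(d>0)
Qb=W[cb];print("cradle",Qb[:,2].mean(),cv2.minAreaRect(Qb[:,:2].astype(np.float32)))
E
```

```text
3413 [ 510.4 -156.4  152.4] [0.564 0.126 0.816] 1.3671616046415822 at z153.8 [ 511.3 -156.1  153.8] LH [0.559 0.127 0.819] t [-16.1  65. ] [ 547.  -148.2  205.5] expected end [ 544.9 -148.7  207. ]
red [412.  160.   45.8] 377
cradle 15.796096329543637 ((516.9332275390625, 142.21902465820312), (89.49578094482422, 246.24734497070312), 78.49483489990234)
```

```bash
sed -i 's/^GH=.*/GH=np.array([510,-156.5,153.8])/; s/c=(518.2,142)/c=(517.5,142.2)/' plan.py; python3 - <<'E'
from plan import *
z=RH.as_matrix()[:,2]; T=tcp(GH,RH)
rows([(T-85*z,RH)],-1,vmax=20,wmax=2.5)
E
```

```text
[ {"gripper": -1.0, "x": -0.02, "y": 1.1, "z": 1.04, "ax": 0.07, "ay": 1.56, "az": -0.54},{"gripper": -1.0, "x": -0.06, "y": 1.11, "z": 1.05, "ax": 0.07, "ay": 1.56, "az": -0.54},{"gripper": -1.0, "x": -0.1, "y": 1.1, "z": 1.03, "ax": 0.07, "ay": 1.56, "az": -0.54},{"gripper": -1.0, "x": -0.14, "y": 1.1, "z": 1.04, "ax": 0.07, "ay": 1.56, "az": -0.54} ]
```

send_rows([
  {"gripper": -1},
  {"gripper": -1},
])

```text
$.targets[0]: bad value
```

```bash
python3 - <<'E'
from plan import *
z=RH.as_matrix()[:,2]; T=tcp(GH,RH); show()
rows([(T-80*z,RH)],-1,vmax=20,wmax=2.5)
E
```

```text
t 2.55 pos [ 438.3 -127.5  240.4] j [-0.03 -0.13 -0.61 -0.28 -0.53  1.99] F [ 0.2 -1.5  0.2] w 85.3 gf 0.0
[ {"gripper": -1.0, "x": -0.01, "y": 1.1, "z": 1.17, "ax": 0.07, "ay": 1.56, "az": -0.54},{"gripper": -1.0, "x": -0.05, "y": 1.1, "z": 1.16, "ax": 0.07, "ay": 1.56, "az": -0.54},{"gripper": -1.0, "x": -0.09, "y": 1.11, "z": 1.17, "ax": 0.07, "ay": 1.56, "az": -0.54},{"gripper": -1.0, "x": -0.14, "y": 1.1, "z": 1.16, "ax": 0.07, "ay": 1.56, "az": -0.54} ]
```

send_rows([
  {"gripper": -1,"x": 0,"y": 1.1,"z": 1.2,"ax": 0.1,"ay": 1.6,"az": -0.5},
  {"gripper": -1,"x": -0.05,"y": 1.1,"z": 1.2,"ax": 0,"ay": 1.6,"az": -0.5},
  {"gripper": -1,"x": -0.1,"y": 1.1,"z": 1.2,"ax": 0.1,"ay": 1.5,"az": -0.5},
  {"gripper": -1,"x": -0.15,"y": 1.0,"z": 1.1,"ax": 0,"ay": 1.5,"az": -0.5},
  {"gripper": -1,"x": 0,"y": 0,"z": 0,"ax": 0,"ay": 0,"az": 0},
])

```text
clock: 2.97
position: [472.6, -162.4, 199.0]
ee_rot: [0.935, 0.102, 0.338, -0.038]
contact_force: [0.5, -1.3, 0.2]
gripper_width: 85.7
grasp_force: 0.0
```

```bash
python3 - <<'E'
from plan import *
z=RH.as_matrix()[:,2]; T=tcp(GH,RH); show()
rows([(T-40*z,RH),(T,RH)],-1,vmax=20,wmax=2.5)
E
```

```text
t 2.97 pos [ 472.6 -162.4  199. ] j [-0.25  0.03 -0.5  -0.66 -0.5   2.54] F [ 0.5 -1.3  0.2] w 85.7 gf 0.0
[ {"gripper": -1.0, "x": 0.0, "y": 0.12, "z": 1.89, "ax": 0.03, "ay": 0.14, "az": -0.16},{"gripper": -1.0, "x": -0.0, "y": 0.13, "z": 1.9, "ax": 0.03, "ay": 0.14, "az": -0.16},{"gripper": -1.0, "x": 0.0, "y": -0.0, "z": 2.0, "ax": -0.0, "ay": 0.0, "az": -0.0},{"gripper": -1.0, "x": 0.0, "y": -0.0, "z": 2.0, "ax": -0.0, "ay": 0.0, "az": -0.0} ]
```

send_rows([
  {"gripper": -1,"x": 0,"y": 0.1,"z": 1.9,"ax": 0,"ay": 0.1,"az": -0.1},
  {"gripper": -1,"x": 0,"y": 0.1,"z": 1.9,"ax": 0,"ay": 0.1,"az": -0.1},
  {"gripper": -1,"x": 0,"y": 0,"z": 2.0,"ax": 0,"ay": 0,"az": 0},
  {"gripper": -1,"x": 0,"y": 0,"z": 2.0,"ax": 0,"ay": 0,"az": 0},
  {"gripper": -1,"x": 0,"y": 0,"z": 0,"ax": 0,"ay": 0,"az": 0},
])

```text
clock: 3.38
position: [522.0, -150.8, 138.8]
ee_rot: [0.934, 0.106, 0.338, -0.039]
contact_force: [0.4, 0.2, 1.0]
gripper_width: 85.3
grasp_force: 0.0
```

```bash
python3 - <<'E'
from plan import *
import cv2
T=tcp(GH,RH); s=show(); print(T); rows([(T,RH)],-1,vmax=20,wmax=2.5)
p,d=arm.get_image("wrist"); cv2.imwrite("pics/w2.png",p[:,:,::-1])
E
```

```text
t 3.38 pos [ 522.  -150.8  138.8] j [-0.24  0.19 -0.46 -0.82 -0.4   2.72] F [0.4 0.2 1. ] w 85.3 gf 0.0
[ 521.90946453 -153.79423604  139.24515558]
[ {"gripper": -1.0, "x": -0.03, "y": 0.29, "z": -0.09, "ax": -0.12, "ay": 0.19, "az": 0.05} ]
```

View pics/w2.png

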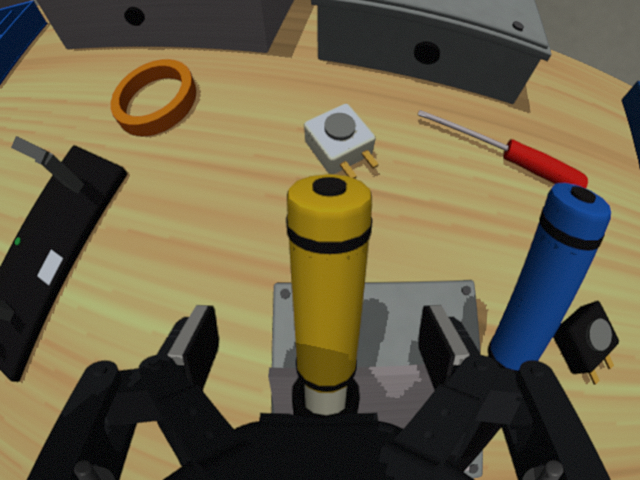

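The lamp stands between the open fingers, with its axis at about x=327 against the finger midpoint of 320. I'll shift 3 mm and close.

send_rows([
  {"gripper": -1,"x": 0,"y": 0.3,"z": 0,"ax": 0,"ay": 0,"az": 0},
  {"gripper": -0.2,"x": 0,"y": 0,"z": 0,"ax": 0,"ay": 0,"az": 0},
  {"gripper": 0.2,"x": 0,"y": 0,"z": 0,"ax": 0,"ay": 0,"az": 0},
  {"gripper": 1,"x": 0,"y": 0,"z": 0,"ax": 0,"ay": 0,"az": 0},
  {"gripper": 1,"x": 0,"y": 0,"z": 0,"ax": 0,"ay": 0,"az": 0},
])

```text
clock: 3.85
position: [522.2, -154.9, 141.9]
ee_rot: [0.933, 0.106, 0.341, -0.037]
contact_force: [0.2, -0.5, -0.0]
gripper_width: 38.8
grasp_force: 0.0
```

send_rows([
  {"gripper": 1,"x": 0,"y": 0,"z": 0,"ax": 0,"ay": 0,"az": 0},
  {"gripper": 1,"x": 0,"y": 0,"z": 0,"ax": 0,"ay": 0,"az": 0},
  {"gripper": 1,"x": 0,"y": 0,"z": 0,"ax": 0,"ay": 0,"az": 0},
])

```text
clock: 4.1
position: [522.4, -154.9, 141.6]
ee_rot: [0.933, 0.106, 0.341, -0.037]
contact_force: [-1.5, 1.1, 4.0]
gripper_width: 24.3
grasp_force: 58.6
```

```bash
python3 - <<'E'
from plan import *
s=show(); p=s["position"];q=R.from_quat(s["ee_rot"])
print("G est",p-19*q.as_matrix()[:,2])
rows([(p+40*LH,RH),(p+125*LH,RH)],1,vmax=20)
E
```

```text
t 4.1 pos [ 522.4 -154.9  141.6] j [-0.25  0.19 -0.45 -0.82 -0.41  2.73] F [-1.5  1.1  4. ] w 24.3 gf 58.6
G est [ 510.46437921 -157.57549256  156.08892349]
[ {"gripper": 1.0, "x": 1.93, "y": 0.01, "z": -0.52, "ax": 0.02, "ay": -0.04, "az": 0.07},{"gripper": 1.0, "x": 1.93, "y": -0.0, "z": -0.51, "ax": 0.02, "ay": -0.04, "az": 0.07},{"gripper": 1.0, "x": 1.64, "y": -0.0, "z": -0.44, "ax": -0.0, "ay": 0.0, "az": 0.0},{"gripper": 1.0, "x": 1.65, "y": -0.0, "z": -0.44, "ax": -0.0, "ay": 0.0, "az": 0.0},{"gripper": 1.0, "x": 1.64, "y": -0.0, "z": -0.44, "ax": -0.0, "ay": 0.0, "az": 0.0} ]
[ {"gripper": 1.0, "x": 1.64, "y": -0.0, "z": -0.44, "ax": -0.0, "ay": 0.0, "az": 0.0},{"gripper": 1.0, "x": 1.64, "y": -0.0, "z": -0.44, "ax": -0.0, "ay": 0.0, "az": 0.0} ]
```

send_rows([
  {"gripper": 1,"x": 0.97,"y": 0,"z": -0.26,"ax": 0,"ay": 0,"az": 0},
  {"gripper": 1,"x": 0.97,"y": 0,"z": -0.26,"ax": 0,"ay": 0,"az": 0},
  {"gripper": 1,"x": 0.97,"y": 0,"z": -0.26,"ax": 0,"ay": 0,"az": 0},
  {"gripper": 1,"x": 0.97,"y": 0,"z": -0.26,"ax": 0,"ay": 0,"az": 0},
])

```text
clock: 4.43
position: [544.1, -149.4, 173.3]
ee_rot: [0.934, 0.106, 0.339, -0.038]
contact_force: [-1.2, -0.6, -0.7]
gripper_width: 24.3
grasp_force: 58.8
```

```bash
python3 - <<'E'
from plan import *
s=show(); p=s["position"];G0=np.array([522.4,-154.9,141.6]); v=p-G0; print(v, v@LH, v-(v@LH)*LH)
rows([(G0+125*LH,RH)],1,vmax=20)
E
```

```text
t 4.43 pos [ 544.1 -149.4  173.3] j [-0.18  0.16 -0.42 -0.68 -0.41  2.52] F [-1.2 -0.6 -0.7] w 24.3 gf 58.8
[21.68899968  5.47664561 31.68017758] 38.777976637048724 [-4.02582354e-04  5.48934316e-01 -8.48812550e-02]
[ {"gripper": 1.0, "x": 1.66, "y": 0.01, "z": -0.45, "ax": -0.0, "ay": 0.02, "az": 0.02},{"gripper": 1.0, "x": 1.67, "y": 0.02, "z": -0.45, "ax": -0.0, "ay": 0.02, "az": 0.02},{"gripper": 1.0, "x": 1.66, "y": 0.01, "z": -0.45, "ax": -0.0, "ay": 0.02, "az": 0.02},{"gripper": 1.0, "x": 1.67, "y": 0.01, "z": -0.45, "ax": -0.0, "ay": 0.02, "az": 0.02},{"gripper": 1.0, "x": 1.66, "y": 0.01, "z": -0.45, "ax": -0.0, "ay": 0.02, "az": 0.02} ]
```

send_rows([
  {"gripper": 1,"x": 1.67,"y": 0,"z": -0.45,"ax": 0,"ay": 0,"az": 0},
  {"gripper": 1,"x": 1.67,"y": 0,"z": -0.45,"ax": 0,"ay": 0,"az": 0},
  {"gripper": 1,"x": 1.67,"y": 0,"z": -0.45,"ax": 0,"ay": 0,"az": 0},
  {"gripper": 1,"x": 1.67,"y": 0,"z": -0.45,"ax": 0,"ay": 0,"az": 0},
  {"gripper": 1,"x": 1.67,"y": 0,"z": -0.45,"ax": 0,"ay": 0,"az": 0},
])

```text
clock: 4.85
position: [592.8, -138.1, 244.7]
ee_rot: [0.934, 0.106, 0.339, -0.038]
contact_force: [-0.2, 0.4, -1.4]
gripper_width: 24.1
grasp_force: 58.8
```

send_rows([
  {"gripper": 1,"x": 1.67,"y": 0,"z": -0.45,"ax": 0,"ay": 0,"az": 0},
  {"gripper": 1,"x": 0.8,"y": 0,"z": -1.5,"ax": 0,"ay": 0,"az": 0},
])

```text
clock: 5.02
position: [600.0, -136.3, 274.7]
ee_rot: [0.934, 0.106, 0.339, -0.038]
contact_force: [1.2, -0.6, -1.0]
gripper_width: 24.3
grasp_force: 58.9
```

```bash
python3 - <<'E'
from plan import *
s=show(); 
k=np.array([0,0,1.])
n=np.cross(LC,np.cross(k,LC)); n/=np.linalg.norm(n)
Tc=cr(35,82.5)-np.array([0,0,19]); hov=Tc+70*n+8*LC; print("seat TCP",Tc,"hov",hov)
mid=np.array([560,0,260.])
rows([(mid,tool(0,25)),(hov+np.array([0,0,40]),RC)],1,vmax=30,wmax=5)
E
```

```text
t 5.02 pos [ 600.  -136.3  274.7] j [-0.07  0.11 -0.29 -0.38 -0.53  2.14] F [ 1.2 -0.6 -1. ] w 24.3 gf 58.9
seat TCP [551.79736466 135.2221223   63.5       ] hov [541.61601896 137.29354049 133.1853602 ]
[ {"gripper": 1.0, "x": -0.32, "y": -2.84, "z": 0.11, "ax": -1.38, "ay": -2.97, "az": 2.2},{"gripper": 1.0, "x": -0.42, "y": -2.82, "z": 0.07, "ax": -1.38, "ay": -2.97, "az": 2.2},{"gripper": 1.0, "x": -0.53, "y": -2.81, "z": 0.02, "ax": -1.38, "ay": -2.97, "az": 2.2},{"gripper": 1.0, "x": -0.63, "y": -2.78, "z": -0.01, "ax": -1.38, "ay": -2.97, "az": 2.2},{"gripper": 1.0, "x": -0.74, "y": -2.76, "z": -0.05, "ax": -1.38, "ay": -2.97, "az": 2.2} ]
[ {"gripper": 1.0, "x": -0.89, "y": -2.29, "z": 1.18, "ax": -0.42, "ay": -4.15, "az": 1.88},{"gripper": 1.0, "x": -0.88, "y": -2.27, "z": 1.23, "ax": -0.42, "ay": -4.15, "az": 1.88},{"gripper": 1.0, "x": -0.86, "y": -2.25, "z": 1.28, "ax": -0.42, "ay": -4.15, "az": 1.88},{"gripper": 1.0, "x": -0.84, "y": -2.23, "z": 1.32, "ax": -0.42, "ay": -4.15, "az": 1.88},{"gripper": 1.0, "x": -0.81, "y": -2.21, "z": 1.36, "ax": -0.42, "ay": -4.15, "az": 1.88} ]
[ {"gripper": 1.0, "x": -0.79, "y": -2.2, "z": 1.41, "ax": -0.42, "ay": -4.15, "az": 1.88} ]
```

send_rows([
  {"gripper": 1,"x": -0.3,"y": -2.85,"z": 0.1,"ax": -1.4,"ay": -3,"az": 2.2},
  {"gripper": 1,"x": -0.4,"y": -2.8,"z": 0.05,"ax": -1.4,"ay": -3,"az": 2.2},
  {"gripper": 1,"x": -0.55,"y": -2.8,"z": 0,"ax": -1.4,"ay": -3,"az": 2.2},
  {"gripper": 1,"x": -0.65,"y": -2.8,"z": 0,"ax": -1.4,"ay": -3,"az": 2.2},
  {"gripper": 1,"x": -0.75,"y": -2.75,"z": -0.05,"ax": -1.4,"ay": -3,"az": 2.2},
])

```text
clock: 5.43
position: [563.8, -37.4, 261.4]
ee_rot: [0.97, 0.024, 0.242, -0.01]
contact_force: [0.2, 0.6, -1.0]
gripper_width: 24.7
grasp_force: 59.0
```

send_rows([
  {"gripper": 1,"x": -0.9,"y": -2.3,"z": 1.2,"ax": -0.4,"ay": -4.15,"az": 1.9},
  {"gripper": 1,"x": -0.9,"y": -2.3,"z": 1.2,"ax": -0.4,"ay": -4.15,"az": 1.9},
  {"gripper": 1,"x": -0.85,"y": -2.25,"z": 1.3,"ax": -0.4,"ay": -4.15,"az": 1.9},
  {"gripper": 1,"x": -0.85,"y": -2.25,"z": 1.3,"ax": -0.4,"ay": -4.15,"az": 1.9},
  {"gripper": 1,"x": -0.8,"y": -2.2,"z": 1.35,"ax": -0.4,"ay": -4.15,"az": 1.9},
])

```text
clock: 5.85
position: [546.6, 78.4, 189.7]
ee_rot: [0.996, -0.058, 0.062, -0.009]
contact_force: [0.7, 1.0, -1.0]
gripper_width: 24.2
grasp_force: 59.0
```

send_rows([
  {"gripper": 1,"x": -0.8,"y": -2.2,"z": 1.4,"ax": -0.4,"ay": -4.15,"az": 1.9},
  {"gripper": 1,"x": 0,"y": 0,"z": 0,"ax": 0,"ay": 0,"az": 0},
])

```text
clock: 6.02
position: [544.4, 103.2, 172.6]
ee_rot: [0.997, -0.073, 0.024, -0.008]
contact_force: [-0.2, 0.6, -1.2]
gripper_width: 24.3
grasp_force: 59.1
```

```bash
cat >> plan.py <<'E'
k=np.array([0,0,1.]); n=k-(k@LC)*LC; n/=np.linalg.norm(n)
Tc=cr(35,82.5)-np.array([0,0,19])
E
python3 - <<'E'
from plan import *
from h import *
s=show(); print(R.from_quat(s["ee_rot"]).as_matrix().round(3))
hov=Tc+60*n+8*LC; rows([(hov,RC)],1,vmax=20,wmax=5)
g=s["position"]-19*R.from_quat(s["ee_rot"]).as_matrix()[:,2]
print("grip pt",g)
for cam in("wrist","top","scene"):
    mm=arm.camera_model(cam);p,d=arm.get_image(cam)
    np.savez(cam+"3.npz",p=p,d=d,**{q:np.array(mm[q]) for q in("fx","fy","cx","cy","cam_to_world")}); cv2.imwrite(f"pics/{cam}3.png",p[:,:,::-1])
    p,d,W,T=(loadw if cam=="wrist" else load)(cam+"3"); hsv=cv2.cvtColor(p,cv2.COLOR_RGB2HSV); H,S,V=[hsv[...,i].astype(int) for i in range(3)]
    near=(d>0)&(np.linalg.norm(W-g,axis=-1)<190)
    a,r=near&(H>18)&(H<36)&(S>150)&(W[...,2]>100),13
    b=near&(S<60)&(V>110)&(W[...,2]>90)&((W-g)@LC<-15)
    for nm,m,r in(("yel",a,13),("white",b,10)):
        m=cv2.erode(m.astype(np.uint8),np.ones((3,3)))>0;Q=W[m]
        if len(Q)<30: print(cam,nm,len(Q));continue
        A,dd,sd=cyl(Q,r,g,LC);t=(Q-g)@LC
        print(cam,nm,len(Q),A.round(1),dd.round(3),"el",np.degrees(np.arcsin(dd[2])).round(1),"yaw",np.degrees(np.arctan2(dd[1],dd[0])).round(1),"sd",round(sd,1),"t",np.percentile(t,[1,99]).round(1),"off",((A-g)-((A-g)@dd)*dd).round(1))
E
```

```text
t 6.02 pos [544.4 103.2 172.6] j [ 0.49  0.29 -0.3   0.02 -0.93  0.93] F [-0.2  0.6 -1.2] w 24.3 gf 59.1
[[ 0.988 -0.145  0.05 ]
 [-0.146 -0.989  0.013]
 [ 0.048 -0.02  -0.999]]
[ {"gripper": 1.0, "x": -0.25, "y": -1.07, "z": 1.65, "ax": -0.4, "ay": -0.9, "az": 1.04},{"gripper": 1.0, "x": -0.24, "y": -1.09, "z": 1.64, "ax": -0.4, "ay": -0.9, "az": 1.04},{"gripper": 1.0, "x": -0.24, "y": -1.09, "z": 1.64, "ax": -0.4, "ay": -0.9, "az": 1.04} ]
grip pt [543.44596853 102.93611685 191.59349116]
wrist yel 11771 [544.2 103.2 188.9] [ 0.943 -0.149  0.298] el 17.3 yaw -9.0 sd 1.5 t [-18.6  62.2] off [ 0.9  0.3 -2.6]
wrist white 827 [544.2 103.3 189.2] [ 0.938 -0.149  0.312] el 18.2 yaw -9.0 sd 0.3 t [-59.4 -33.3] off [ 0.9  0.4 -2.4]
top yel 17
top white 120 [539.8 107.7 208.4] [ 0.915 -0.172  0.366] el 21.5 yaw -10.7 sd 1.6 t [-142.8  -32.4] off [-5.5  5.1 16.1]
scene yel 179 [542.7 100.4 192.5] [ 0.948 -0.12   0.296] el 17.2 yaw -7.2 sd 2.6 t [ 6.3 63.8] off [-0.6 -2.6  1. ]
scene white 0
```

View pics/wrist3.png

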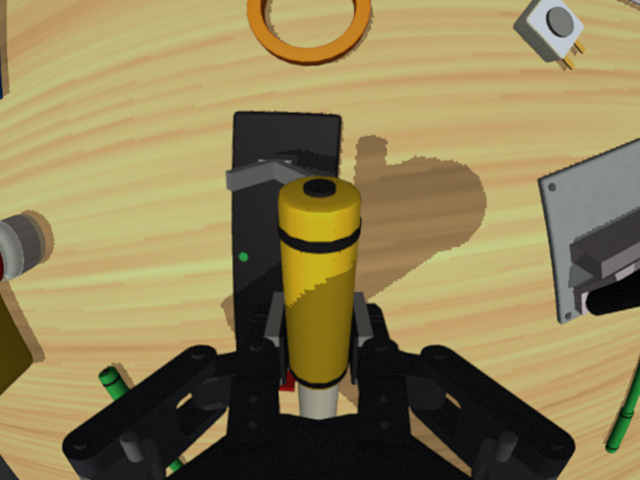

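View pics/scene3.png

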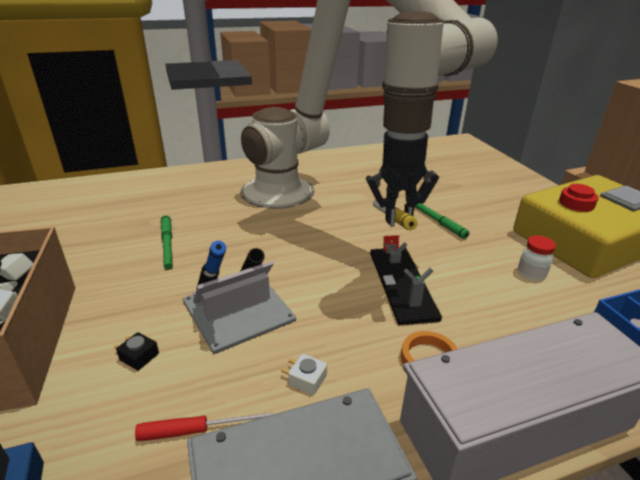

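The wrist view shows the lamp held straight. Its yaw is about 0.7° off the tool, its elevation follows the tool plus 15°, and the grip is about 147 mm from the foot. The scene view shows it hovering beyond the cradle. I'll move to the hover point.

```bash
python3 - <<'E'
from plan import *
hov=Tc+47*n+10*LC; print(Tc,hov); rows([(hov,tool(CY+np.radians(.5),0))],1,vmax=20,wmax=5)
E
```

```text
[551.79736466 135.2221223   63.5       ] [549.34242117 135.72158619 111.48670429]
[ {"gripper": 1.0, "x": -0.07, "y": -0.88, "z": 1.62, "ax": -0.3, "ay": -0.75, "az": 0.65},{"gripper": 1.0, "x": -0.07, "y": -0.88, "z": 1.61, "ax": -0.3, "ay": -0.75, "az": 0.65},{"gripper": 1.0, "x": -0.05, "y": -0.9, "z": 1.6, "ax": -0.3, "ay": -0.75, "az": 0.65},{"gripper": 1.0, "x": -0.04, "y": -0.9, "z": 1.61, "ax": -0.3, "ay": -0.75, "az": 0.65} ]
```

send_rows([
  {"gripper": 1,"x": -0.05,"y": -0.9,"z": 1.6,"ax": -0.3,"ay": -0.75,"az": 0.65},
  {"gripper": 1,"x": -0.05,"y": -0.9,"z": 1.6,"ax": -0.3,"ay": -0.75,"az": 0.65},
  {"gripper": 1,"x": -0.05,"y": -0.9,"z": 1.6,"ax": -0.3,"ay": -0.75,"az": 0.65},
  {"gripper": 1,"x": -0.05,"y": -0.9,"z": 1.6,"ax": -0.3,"ay": -0.75,"az": 0.65},
  {"gripper": 1,"x": 0,"y": 0,"z": 0,"ax": 0,"ay": 0,"az": 0},
])

```text
clock: 6.58
position: [548.7, 135.8, 110.3]
ee_rot: [0.995, -0.096, -0.001, 0.0]
contact_force: [-0.3, -0.3, -1.1]
gripper_width: 24.2
grasp_force: 59.1
```

```bash
cat > look.py <<'E'
from plan import *
from h import *
def look(tag):
    s=show(); Rm=R.from_quat(s["ee_rot"]).as_matrix(); print("tool yaw %.1f fwd %.1f"%(np.degrees(np.arctan2(Rm[1,0],Rm[0,0])),np.degrees(np.arcsin(Rm[2,0]))),"y.z",Rm[2,1].round(3))
    g=s["position"]-19*Rm[:,2]; cam="wrist"
    mm=arm.camera_model(cam);p,d=arm.get_image(cam)
    np.savez(tag+".npz",p=p,d=d,**{q:np.array(mm[q]) for q in("fx","fy","cx","cy","cam_to_world")}); cv2.imwrite(f"pics/{tag}.png",p[:,:,::-1])
    p,d,W,T=loadw(tag); hsv=cv2.cvtColor(p,cv2.COLOR_RGB2HSV); H,S,V=[hsv[...,i].astype(int) for i in range(3)]
    m=(d>0)&(np.linalg.norm(W-g,axis=-1)<100)&(H>18)&(H<36)&(S>150)&(W[...,2]>g[2]-30)
    m=cv2.erode(m.astype(np.uint8),np.ones((3,3)))>0; Q=W[m]; A,dd,sd=cyl(Q,13,g,LC); t=(Q-g)@dd
    Z=(A-g)-((A-g)@dd)*dd
    print("lamp",len(Q),"el %.1f yaw %.1f"%(np.degrees(np.arcsin(dd[2])),np.degrees(np.arctan2(dd[1],dd[0]))),"end",np.percentile(t,99).round(1),"off n,lat",(Z@n).round(1),(Z@np.cross(k,LC)).round(1))
    # lamp axis in the nominal cradle frame
    c,si=np.cos(CY),np.sin(CY)
    def loc(X): X=np.atleast_2d(X)-[517.5,142.2,0]; return np.c_[X[:,0]*c+X[:,1]*si,-X[:,0]*si+X[:,1]*c,X[:,2]]
    P=g+Z; e=P+dd*(np.percentile(t,99)); print("axis pt/end/foot in cradle",loc(P).round(1),loc(e).round(1),loc(e-210*dd).round(1))
    L=loc(W.reshape(-1,3)).reshape(W.shape)
    b=(d>0)&(np.abs(L[...,2]-16)<4)&(V<75)&(np.abs(L[...,0])<140)&(np.abs(L[...,1])<60)
    b=b&(L[...,0]>60)&(L[...,0]<118); B=L[b]
    print("base y edges far half",np.percentile(B[:,1],[.5,99.5]).round(1),"x max",L[(d>0)&(np.abs(L[...,2]-16)<4)&(V<75)&(np.abs(L[...,0])<145)&(np.abs(L[...,1])<35)][:,0].max().round(1),len(B),"z",B[:,2].mean().round(1))
    r=(d>0)&(np.abs(L[...,0]-75)<25)&(np.abs(L[...,1])<30)&(L[...,2]>72)&(L[...,2]<125)&(S<70)
    Rr=L[r]; print("upper rest",len(Rr), Rr.mean(0).round(1) if len(Rr) else "", np.percentile(Rr,[1,99],axis=0).round(1) if len(Rr) else "")
E
python3 -c "from look import *; look('w4')"
```

```text
t 6.58 pos [548.7 135.8 110.3] j [ 0.53  0.4  -0.3  -0.   -0.87  0.85] F [-0.3 -0.3 -1.1] w 24.2 gf 59.1
tool yaw -11.1 fwd -0.2 y.z 0.001
lamp 11678 el 14.5 yaw -11.3 end 62.2 off n,lat -2.8 0.4
axis pt/end/foot in cradle [[ 32.6   0.3 126.6]] [[ 92.8   0.5 142.1]] [[-110.6   -0.    89.7]]
base y edges far half [-42.1  45.2] x max 124.5 8574 z 15.6
upper rest 2157 [82.3  3.1 90.7] [[ 72.  -25.4  73.5]
 [ 89.7  28.6  99.8]]
```

View pics/w4.png

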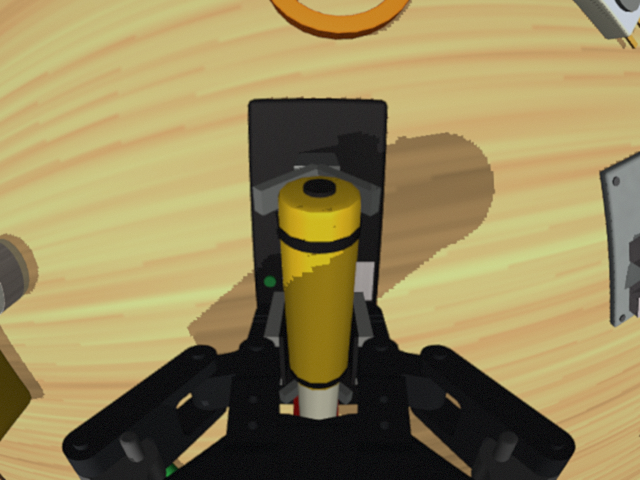

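The view shows the lamp centred over the cradle, with its end at (320,187) between the V arms at 255 and 380. It needs about 1 mm to the left, with 43 mm to go down and about 7 mm left to the stop.

send_rows([
  {"gripper": 1,"x": 0.26,"y": -0.1,"z": 0.97,"ax": 0,"ay": 0.4,"az": 0},
  {"gripper": 1,"x": 0.26,"y": 0,"z": 0.97,"ax": 0,"ay": 0,"az": 0},
  {"gripper": 1,"x": 0.26,"y": 0,"z": 0.97,"ax": 0,"ay": 0,"az": 0},
  {"gripper": 1,"x": 0.15,"y": 0,"z": 0.58,"ax": 0,"ay": 0,"az": 0},
  {"gripper": 1,"x": 0,"y": 0,"z": 0,"ax": 0,"ay": 0,"az": 0},
])

```text
clock: 7.05
position: [558.9, 134.6, 76.5]
ee_rot: [0.995, -0.097, 0.003, 0.0]
contact_force: [0.4, -0.1, -1.6]
gripper_width: 24.4
grasp_force: 59.1
```

```bash
python3 -c "from look import *; look('w5')"
```

```text
t 7.05 pos [558.9 134.6  76.5] j [ 0.52  0.45 -0.32  0.01 -0.79  0.85] F [ 0.4 -0.1 -1.6] w 24.4 gf 59.1
tool yaw -11.1 fwd 0.3 y.z 0.0
lamp 11732 el 15.0 yaw -11.3 end 62.1 off n,lat -2.8 0.4
axis pt/end/foot in cradle [[42.7  1.2 92.9]] [[102.7   1.4 108.9]] [[-100.1    0.7   54.6]]
base y edges far half [-42.1  45.1] x max 124.5 11336 z 15.6
upper rest 5727 [ 69.8   1.6 103.2] [[ 51.  -24.9  83.2]
 [ 89.5  28.  124.5]]
```

send_rows([
  {"gripper": 1,"x": 0.06,"y": 0,"z": 0.24,"ax": 0,"ay": 0,"az": 0},
  {"gripper": 1,"x": 0.06,"y": 0,"z": 0.24,"ax": 0,"ay": 0,"az": 0},
  {"gripper": 1,"x": 0,"y": 0,"z": 0,"ax": 0,"ay": 0,"az": 0},
])

```text
clock: 7.35
position: [560.8, 135.3, 72.9]
ee_rot: [0.995, -0.096, 0.004, -0.0]
contact_force: [0.1, -0.5, -1.4]
gripper_width: 24.1
grasp_force: 59.1
```

send_rows([
  {"gripper": 1,"x": 0.03,"y": 0,"z": 0.1,"ax": 0,"ay": 0,"az": 0},
  {"gripper": 1,"x": 0,"y": 0,"z": 0,"ax": 0,"ay": 0,"az": 0},
])

```text
clock: 7.52
position: [561.1, 135.3, 72.1]
ee_rot: [0.995, -0.096, 0.004, -0.0]
contact_force: [-0.6, 0.0, -0.6]
gripper_width: 24.2
grasp_force: 59.1
```

send_rows([
  {"gripper": 1,"x": -0.2,"y": 0,"z": 0.05,"ax": 0,"ay": 0,"az": 0},
  {"gripper": 1,"x": -0.2,"y": 0,"z": 0.05,"ax": 0,"ay": 0,"az": 0},
  {"gripper": 1,"x": 0,"y": 0,"z": 0,"ax": 0,"ay": 0,"az": 0},
])

```text
clock: 7.77
position: [556.6, 136.0, 70.9]
ee_rot: [0.995, -0.096, 0.004, -0.0]
contact_force: [0.3, 0.4, -0.3]
gripper_width: 24.2
grasp_force: 59.1
```

send_rows([
  {"gripper": 1,"x": 0.03,"y": 0,"z": 0.1,"ax": 0,"ay": 0,"az": 0},
  {"gripper": 1,"x": 0,"y": 0,"z": 0,"ax": 0,"ay": 0,"az": 0},
])

```text
clock: 7.93
position: [557.4, 136.0, 69.9]
ee_rot: [0.995, -0.096, 0.004, -0.0]
contact_force: [-0.4, 0.6, -1.9]
gripper_width: 24.1
grasp_force: 59.1
```

send_rows([
  {"gripper": 1,"x": 0.03,"y": 0,"z": 0.1,"ax": 0,"ay": 0,"az": 0},
  {"gripper": 1,"x": 0,"y": 0,"z": 0,"ax": 0,"ay": 0,"az": 0},
])

```text
clock: 8.1
position: [557.7, 135.9, 68.8]
ee_rot: [0.995, -0.096, 0.004, -0.0]
contact_force: [-0.2, 0.0, -1.1]
gripper_width: 24.4
grasp_force: 59.1
```

```bash
python3 -c "from look import *; look('w6')"
```

```text
t 8.1 pos [557.7 135.9  68.8] j [ 0.52  0.46 -0.33  0.01 -0.77  0.85] F [-0.2  0.  -1.1] w 24.4 gf 59.1
tool yaw -11.0 fwd 0.4 y.z -0.001
lamp 11652 el 15.1 yaw -11.3 end 62.2 off n,lat -2.8 0.4
axis pt/end/foot in cradle [[41.3  2.2 85.1]] [[101.3   2.4 101.3]] [[-101.5    1.8   46.7]]
base y edges far half [-42.1  45.1] x max 124.5 12305 z 15.6
upper rest 7194 [ 67.8   1.6 101.6] [[ 50.7 -25.   76.4]
 [ 87.9  27.9 124.5]]
```

send_rows([
  {"gripper": 1,"x": 0.02,"y": 0.05,"z": 0.08,"ax": 0,"ay": 0,"az": 0},
  {"gripper": 1,"x": 0,"y": 0,"z": 0,"ax": 0,"ay": 0,"az": 0},
])

```text
clock: 8.32
position: [558.0, 135.4, 68.1]
ee_rot: [0.995, -0.096, 0.004, -0.0]
contact_force: [0.4, 0.7, -0.5]
gripper_width: 24.2
grasp_force: 59.0
```

send_rows([
  {"gripper": 1,"x": 0.02,"y": 0,"z": 0.08,"ax": 0,"ay": 0,"az": 0},
  {"gripper": 1,"x": 0,"y": 0,"z": 0,"ax": 0,"ay": 0,"az": 0},
])

```text
clock: 8.48
position: [558.2, 135.4, 67.7]
ee_rot: [0.995, -0.096, 0.004, -0.0]
contact_force: [-0.5, 0.5, 1.9]
gripper_width: 23.9
grasp_force: 59.4
```

The lamp is touching the rests: the vertical force rose by about 3 N. Now I'll slide it to the stop.

send_rows([
  {"gripper": 1,"x": -0.1,"y": 0,"z": 0.02,"ax": 0,"ay": 0,"az": 0},
  {"gripper": 1,"x": -0.1,"y": 0,"z": 0.02,"ax": 0,"ay": 0,"az": 0},
  {"gripper": 1,"x": 0,"y": 0,"z": 0,"ax": 0,"ay": 0,"az": 0},
])

```text
clock: 8.73
position: [556.9, 135.8, 67.5]
ee_rot: [0.995, -0.096, 0.005, -0.001]
contact_force: [1.7, -0.9, 1.3]
gripper_width: 24.2
grasp_force: 59.4
```

send_rows([
  {"gripper": 1,"x": -0.1,"y": 0,"z": 0.03,"ax": 0,"ay": 0,"az": 0},
  {"gripper": 1,"x": 0,"y": 0,"z": 0,"ax": 0,"ay": 0,"az": 0},
])

```text
clock: 8.9
position: [556.7, 136.0, 67.6]
ee_rot: [0.995, -0.096, 0.006, -0.001]
contact_force: [4.9, -2.3, 1.9]
gripper_width: 24.5
grasp_force: 59.3
```

send_rows([
  {"gripper": 1,"x": -0.08,"y": 0,"z": 0.02,"ax": 0,"ay": 0,"az": 0},
  {"gripper": 1,"x": 0,"y": 0,"z": 0,"ax": 0,"ay": 0,"az": 0},
])

```text
clock: 9.07
position: [556.7, 136.2, 67.7]
ee_rot: [0.995, -0.095, 0.006, -0.001]
contact_force: [5.4, -3.7, 2.9]
gripper_width: 24.5
grasp_force: 59.3
```

```bash
python3 -c "from look import *; look('w7')"
```

```text
t 9.07 pos [556.7 136.2  67.7] j [ 0.53  0.46 -0.34  0.01 -0.76  0.85] F [ 5.4 -3.7  2.9] w 24.5 gf 59.3
tool yaw -11.0 fwd 0.7 y.z -0.003
lamp 11703 el 14.9 yaw -11.2 end 62.2 off n,lat -2.8 0.3
axis pt/end/foot in cradle [[40.   2.2 84. ]] [[100.2   2.5 100. ]] [[-102.8    1.4   46.1]]
base y edges far half [-42.1  45.1] x max 124.5 12379 z 15.6
upper rest 7016 [ 68.5   1.  101.8] [[ 50.  -24.9  75.7]
 [ 99.2  28.  124.4]]
```

send_rows([
  {"gripper": 1,"x": 0,"y": 0.05,"z": 0,"ax": 0,"ay": 0,"az": 0},
  {"gripper": 0.35,"x": 0,"y": 0,"z": 0,"ax": 0,"ay": 0,"az": 0},
  {"gripper": 0.25,"x": 0,"y": 0,"z": 0,"ax": 0,"ay": 0,"az": 0},
  {"gripper": 0,"x": 0,"y": 0,"z": 0,"ax": 0,"ay": 0,"az": 0},
  {"gripper": -0.3,"x": 0,"y": 0,"z": 0,"ax": 0,"ay": 0,"az": 0},
])

```text
clock: 9.53
position: [553.5, 135.5, 66.0]
ee_rot: [0.995, -0.096, 0.003, 0.0]
contact_force: [0.5, 0.1, 0.0]
gripper_width: 53.5
grasp_force: 0.0
```

send_rows([
  {"gripper": -0.5,"x": 0,"y": 0,"z": 0,"ax": 0,"ay": 0,"az": 0},
  {"gripper": -0.5,"x": 0,"y": 0,"z": 0,"ax": 0,"ay": 0,"az": 0},
  {"gripper": -0.5,"x": 0,"y": 0,"z": 0,"ax": 0,"ay": 0,"az": 0},
])

```text
clock: 9.78
position: [554.0, 135.6, 66.3]
ee_rot: [0.995, -0.096, 0.004, -0.0]
contact_force: [0.1, -1.2, 0.3]
gripper_width: 64.1
grasp_force: 0.0
```

```bash
python3 -c "from look import *; look('w8')"
```

```text
t 9.78 pos [554.  135.6  66.3] j [ 0.53  0.46 -0.34  0.01 -0.76  0.85] F [ 0.1 -1.2  0.3] w 64.1 gf 0.0
tool yaw -11.0 fwd 0.4 y.z -0.001
lamp 12223 el 14.6 yaw -11.5 end 65.1 off n,lat -2.7 0.7
axis pt/end/foot in cradle [[37.7  1.5 82.8]] [[100.7   1.6  99.2]] [[-102.5    1.5   46.1]]
base y edges far half [-42.  45.] x max 124.5 12200 z 15.6
upper rest 4240 [81.1  1.6 96.7] [[ 72.  -25.4  86.7]
 [ 95.7  28.3 110. ]]
```

send_rows([
  {"gripper": -0.5,"x": 0,"y": 0,"z": -1.5,"ax": 0,"ay": 0,"az": 0},
  {"gripper": -0.5,"x": 0,"y": 0,"z": -2.5,"ax": 0,"ay": 0,"az": 0},
  {"gripper": -0.5,"x": 0,"y": 0,"z": -3.5,"ax": 0,"ay": 0,"az": 0},
  {"gripper": -0.5,"x": -2.5,"y": 0,"z": -3.0,"ax": 0,"ay": 0,"az": 0},
  {"gripper": -0.5,"x": -3.5,"y": 0,"z": -2.0,"ax": 0,"ay": 0,"az": 0},
])

```text
clock: 10.25
position: [496.6, 147.7, 193.7]
ee_rot: [0.995, -0.097, 0.006, -0.001]
contact_force: [0.1, 1.0, 0.5]
gripper_width: 64.1
grasp_force: 0.0
```

send_rows([
  {"gripper": -0.5,"x": -3.5,"y": 0,"z": -1.0,"ax": 0,"ay": 0,"az": 0},
  {"gripper": -0.5,"x": -3.5,"y": 0,"z": -1.0,"ax": 0,"ay": 0,"az": 0},
  {"gripper": -0.5,"x": -3.0,"y": 0,"z": -1.0,"ax": 0,"ay": 0,"az": 0},
  {"gripper": -0.5,"x": 0,"y": 0,"z": 0,"ax": 0,"ay": 0,"az": 0},
])

```text
clock: 10.58
position: [392.7, 166.4, 222.4]
ee_rot: [0.996, -0.095, 0.005, -0.002]
contact_force: [0.9, 0.3, 0.5]
gripper_width: 63.9
grasp_force: 0.0
```

```bash
python3 - <<'E'
from plan import *
import cv2
s=show()
m=arm.camera_model("wrist");p,d=arm.get_image("wrist");np.savez("w9.npz",p=p,d=d,**{q:np.array(m[q]) for q in("fx","fy","cx","cy","cam_to_world")})
from h import *
p,d,W,T=loadw("w9");hsv=cv2.cvtColor(p,cv2.COLOR_RGB2HSV);H,S,V=[hsv[...,i].astype(int) for i in range(3)]
near=(d>0)&(np.linalg.norm(W-cr(0,60),axis=-1)<180)
c,si=np.cos(CY),np.sin(CY)
def loc(X): X=X-[517.5,142.2,0]; return np.c_[X[:,0]*c+X[:,1]*si,-X[:,0]*si+X[:,1]*c,X[:,2]]
for nm,mk in(("yel",near&(H>18)&(H<36)&(S>150)&(W[...,2]>60)),("white",near&(S<60)&(V>110)&(W[...,2]>35)),("red",near&((H<8)|(H>172))&(S>150)&(W[...,2]>25))):
    Q=loc(W[mk]); print(nm,len(Q),np.percentile(Q,[1,50,99],axis=0).round(1).tolist() if len(Q) else "")
A=p[:,:,::-1]
q,_=arm.get_image("scene");t,_=arm.get_image("top")
B=cv2.resize(q[225:330,360:450,::-1],(240,280),interpolation=2);C=cv2.resize(t[175:292,235:300,::-1],(160,280),interpolation=2)
D=cv2.resize(A,(400,300)); E=cv2.resize(q[:,:,::-1],(400,300))
cv2.imwrite("pics/f.png",np.vstack([np.hstack([D,E]),np.hstack([B,C,cv2.resize(t[150:325,200:450,::-1],(400,280))])]))
E
```

```text
t 10.58 pos [392.7 166.4 222.4] j [ 0.79  0.04 -0.47  0.01 -1.05  0.59] F [0.9 0.3 0.5] w 63.9 gf 0.0
yel 1321 [[11.6, -10.7, 81.9], [28.3, 1.8, 91.2], [42.6, 13.8, 97.2]]
white 3343 [[-102.6, -7.4, 51.9], [-41.3, 1.7, 70.0], [10.3, 10.9, 85.2]]
red 652 [[-114.0, -16.5, 26.2], [-107.9, 1.4, 54.3], [-100.6, 19.2, 57.9]]
```

View pics/f.png

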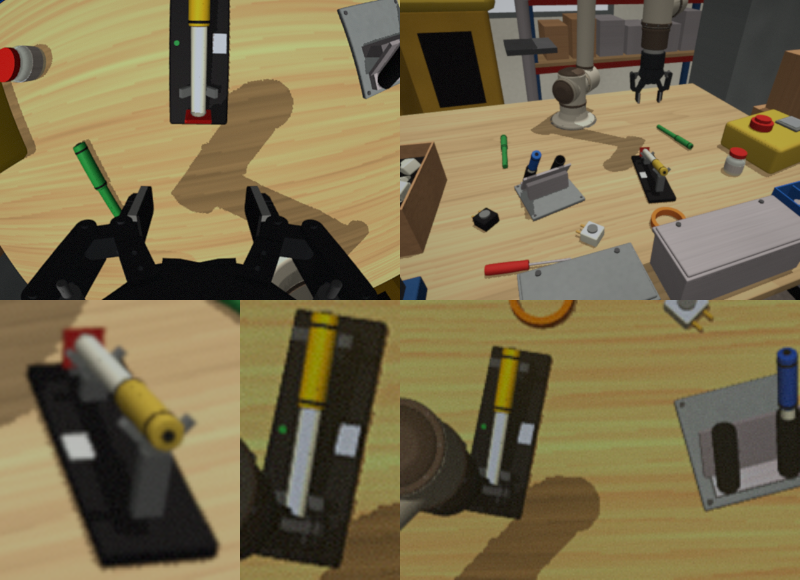

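The montage shows the lamp in both V rests with its white end at the red stop, and the blue lamp still in its tube. I'll check the gap at the stop closely.

```bash
python3 - <<'E'
from plan import *
from h import *
p,d,W,T=loadw("w9")
c,si=np.cos(CY),np.sin(CY)
X=W-[517.5,142.2,0];x=X[...,0]*c+X[...,1]*si;y=-X[...,0]*si+X[...,1]*c
col=318
for r in range(168,204): print(r,p[r,col],round(float(x[r,col]),1),round(float(y[r,col]),1),round(float(W[r,col,2]),1))
cv2.imwrite("pics/g.png",cv2.resize(p[130:210,265:375,::-1],None,fx=7,fy=7,interpolation=cv2.INTER_NEAREST))
E
```

```text
168 [184 192 201] -88.4 0.8 58.8
169 [185 192 200] -89.3 0.8 58.0
170 [184 193 200] -90.4 0.8 56.9
171 [185 192 199] -90.9 0.7 58.7
172 [185 192 199] -92.0 0.7 57.5
173 [184 192 200] -92.8 0.7 57.7
174 [184 192 198] -93.4 0.7 58.9
175 [185 194 201] -94.3 0.7 58.7
176 [187 194 201] -95.1 0.7 58.9
177 [187 194 201] -96.1 0.7 58.0
178 [185 193 201] -97.0 0.7 58.1
179 [182 188 192] -98.1 0.7 56.7
180 [156 157 149] -98.7 0.7 58.1
181 [148 145 127] -99.9 0.7 56.1
182 [149 147 129] -100.7 0.7 56.1
183 [148 147 129] -101.4 0.6 56.8
184 [148 148 130] -102.5 0.6 55.8
185 [146 144 128] -103.5 0.6 55.1
186 [124 115 102] -104.3 0.6 55.6
187 [90 50 43] -106.6 0.6 48.0
188 [81  7  0] -107.1 0.6 50.2
189 [82  9  4] -107.5 0.6 52.5
190 [84 14  8] -108.0 0.6 54.2
191 [93 10  9] -108.4 0.6 56.6
192 [118  15  13] -109.3 0.6 56.6
193 [125  15   8] -110.3 0.5 56.0
194 [127  17  15] -111.2 0.5 55.6
195 [126  16  15] -112.2 0.5 54.9
196 [124  16  15] -112.9 0.5 56.0
197 [106  24  17] -113.6 0.5 56.7
198 [89 61 40] -114.9 0.5 54.7
199 [131 120  77] -128.2 0.7 0.2
200 [181 165 107] -44.9 -0.8 365.4
201 [189 175 115] -130.3 0.7 0.3
202 [184 169 111] -131.3 0.7 0.1
203 [185 169 111] -132.4 0.7 0.1
```

View pics/g.png

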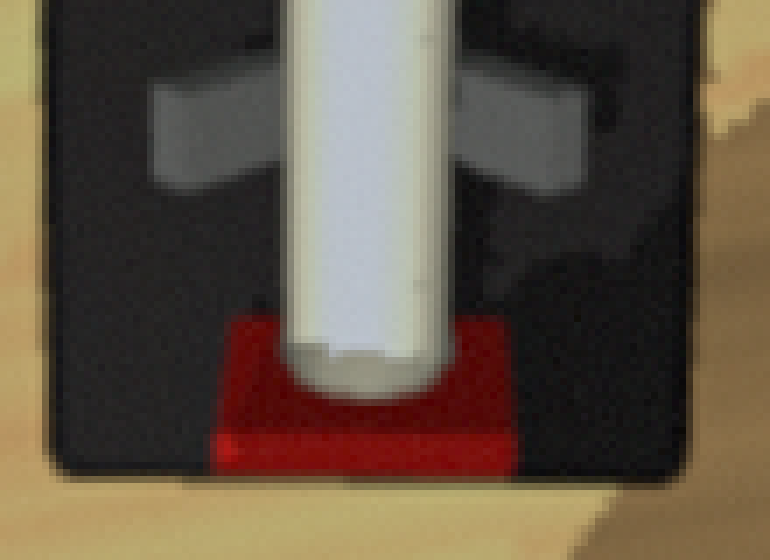

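The close-up shows the white end over the red stop's face at crop rows 345–395. The depths suggest about 3 mm of gap, so friction may have jammed the lamp. I'll nudge the handle end axially with shut fingers until the stop reacts.

```bash
python3 - <<'E'
from plan import *
show()
E=cr(100.5,99.2,1.5); Rp=tool(CY,15); S=E+24*LC-5*n
print("S",S); rows([(S+75*n+np.array([0,0,40])-80*LC,tool(CY,8)),(S+75*n,Rp)],1,vmax=36,wmax=6)
E
```

```text
t 10.73 pos [396.1 166.5 220.6] j [ 0.78  0.05 -0.46  0.01 -1.05  0.59] F [ 0.1 -0.1  0.3] w 64.1 gf 0.0
S [640.26643052 118.75361727 100.58202795]
[ {"gripper": 1.0, "x": 3.04, "y": -0.01, "z": 0.59, "ax": -0.03, "ay": 1.5, "az": 0.1},{"gripper": 1.0, "x": 3.02, "y": -0.01, "z": 0.67, "ax": -0.03, "ay": 1.5, "az": 0.1},{"gripper": 1.0, "x": 3.0, "y": -0.02, "z": 0.75, "ax": -0.03, "ay": 1.5, "az": 0.1},{"gripper": 1.0, "x": 2.98, "y": -0.03, "z": 0.83, "ax": -0.03, "ay": 1.5, "az": 0.1},{"gripper": 1.0, "x": 2.96, "y": -0.03, "z": 0.91, "ax": -0.03, "ay": 1.5, "az": 0.1} ]
[ {"gripper": 1.0, "x": 2.46, "y": -0.0, "z": 0.99, "ax": -0.01, "ay": 2.34, "az": -0.0},{"gripper": 1.0, "x": 2.42, "y": -0.0, "z": 1.1, "ax": -0.01, "ay": 2.34, "az": -0.0},{"gripper": 1.0, "x": 2.38, "y": -0.0, "z": 1.19, "ax": -0.01, "ay": 2.34, "az": -0.0} ]
```

send_rows([
  {"gripper": 1,"x": 3.05,"y": 0,"z": 0.6,"ax": 0,"ay": 1.5,"az": 0.1},
  {"gripper": 1,"x": 3.0,"y": 0,"z": 0.65,"ax": 0,"ay": 1.5,"az": 0.1},
  {"gripper": 1,"x": 3.0,"y": 0,"z": 0.75,"ax": 0,"ay": 1.5,"az": 0.1},
  {"gripper": 1,"x": 3.0,"y": 0,"z": 0.85,"ax": 0,"ay": 1.5,"az": 0.1},
  {"gripper": 1,"x": 2.95,"y": 0,"z": 0.9,"ax": 0,"ay": 1.5,"az": 0.1},
])

```text
clock: 11.15
position: [547.5, 135.6, 190.1]
ee_rot: [0.992, -0.101, 0.069, 0.007]
contact_force: [-0.4, 0.3, 0.2]
gripper_width: 3.0
grasp_force: 0.0
```

send_rows([
  {"gripper": 1,"x": 2.45,"y": 0,"z": 1.0,"ax": 0,"ay": 2.35,"az": 0},
  {"gripper": 1,"x": 2.4,"y": 0,"z": 1.1,"ax": 0,"ay": 2.35,"az": 0},
  {"gripper": 1,"x": 2.4,"y": 0,"z": 1.2,"ax": 0,"ay": 2.35,"az": 0},
  {"gripper": 1,"x": 0,"y": 0,"z": 0,"ax": 0,"ay": 0,"az": 0},
])

```text
clock: 11.48
position: [622.8, 119.1, 168.0]
ee_rot: [0.987, -0.101, 0.128, 0.014]
contact_force: [-0.2, -0.9, -0.5]
gripper_width: -0.1
grasp_force: 0.0
```

```bash
python3 - <<'E'
from plan import *
show()
E=cr(100.5,99.2,1.5); Rp=tool(CY,15); S=E+24*LC-5*n
rows([(S,Rp)],1,vmax=25,wmax=6)
E
```

```text
t 11.48 pos [622.8 119.1 168. ] j [ 0.52  0.35 -0.35  0.27 -0.7   0.66] F [-0.2 -0.9 -0.5] w -0.1 gf 0.0
[ {"gripper": 1.0, "x": -0.02, "y": -0.11, "z": 2.32, "ax": 0.06, "ay": 0.06, "az": -0.05},{"gripper": 1.0, "x": -0.02, "y": -0.11, "z": 2.32, "ax": 0.06, "ay": 0.06, "az": -0.05},{"gripper": 1.0, "x": -0.03, "y": -0.11, "z": 2.31, "ax": 0.06, "ay": 0.06, "az": -0.05} ]
```

send_rows([
  {"gripper": 1,"x": 0.1,"y": -0.1,"z": 2.3,"ax": 0,"ay": 0,"az": 0},
  {"gripper": 1,"x": 0.1,"y": -0.1,"z": 2.3,"ax": 0,"ay": 0,"az": 0},
  {"gripper": 1,"x": 0,"y": -0.1,"z": 2.2,"ax": 0,"ay": 0,"az": 0},
  {"gripper": 1,"x": 0,"y": 0,"z": 0,"ax": 0,"ay": 0,"az": 0},
])

```text
clock: 11.82
position: [638.8, 118.1, 101.2]
ee_rot: [0.987, -0.101, 0.125, 0.015]
contact_force: [0.2, 0.1, -0.5]
gripper_width: 0.4
grasp_force: 0.0
```

send_rows([
  {"gripper": 1,"x": -0.3,"y": 0,"z": 0,"ax": 0,"ay": 0,"az": 0},
  {"gripper": 1,"x": -0.3,"y": 0,"z": 0,"ax": 0,"ay": 0,"az": 0},
  {"gripper": 1,"x": -0.2,"y": 0,"z": 0,"ax": 0,"ay": 0,"az": 0},
  {"gripper": 1,"x": 0,"y": 0,"z": 0,"ax": 0,"ay": 0,"az": 0},
])

```text
clock: 12.15
position: [632.9, 122.3, 106.5]
ee_rot: [0.986, -0.1, 0.131, 0.012]
contact_force: [-0.6, -0.4, 0.1]
gripper_width: -0.1
grasp_force: 0.0
```

```bash
cat >> look.py <<'E'
def endpos():
    s=show(); m=arm.camera_model("wrist");p,d=arm.get_image("wrist");np.savez("we.npz",p=p,d=d,**{q:np.array(m[q]) for q in("fx","fy","cx","cy","cam_to_world")})
    print("TCP rel end along LC,n,lat",[(round(float((s["position"]-cr(100.5,99.2,1.5))@v),1)) for v in(LC,n,np.cross(k,LC))],"F along LC",round(float(s["contact_force"]@LC),1))
E
python3 -c "from look import *; endpos()"
```

```text
t 12.15 pos [632.9 122.3 106.5] j [ 0.51  0.43 -0.42  0.33 -0.55  0.6 ] F [-0.6 -0.4  0.1] w -0.1 gf 0.0
TCP rel end along LC,n,lat [17.9, 2.7, 1.9] F along LC -0.5
```

send_rows([
  {"gripper": 1,"x": 0,"y": 0.15,"z": 0.5,"ax": 0,"ay": 0,"az": 0},
  {"gripper": 1,"x": 0,"y": 0,"z": 0,"ax": 0,"ay": 0,"az": 0},
])

```text
clock: 12.37
position: [633.8, 120.0, 100.1]
ee_rot: [0.986, -0.1, 0.13, 0.012]
contact_force: [-0.2, -0.8, -0.1]
gripper_width: 0.1
grasp_force: 0.0
```

```bash
python3 -c "from look import *; endpos()"
```

```text
t 12.37 pos [633.8 120.  100.1] j [ 0.5   0.44 -0.42  0.33 -0.54  0.59] F [-0.2 -0.8 -0.1] w 0.1 gf 0.0
TCP rel end along LC,n,lat [17.5, -3.7, -0.0] F along LC -0.1
```

Aligned. Now I'll push in small steps.

send_rows([
  {"gripper": 1,"x": -0.2,"y": 0,"z": 0,"ax": 0,"ay": 0,"az": 0},
  {"gripper": 1,"x": -0.2,"y": 0,"z": 0,"ax": 0,"ay": 0,"az": 0},
  {"gripper": 1,"x": 0,"y": 0,"z": 0,"ax": 0,"ay": 0,"az": 0},
])

```text
clock: 12.67
position: [629.8, 120.9, 99.0]
ee_rot: [0.986, -0.1, 0.13, 0.012]
contact_force: [-0.6, -1.1, -0.6]
gripper_width: -0.2
grasp_force: 0.0
```

send_rows([
  {"gripper": 1,"x": -0.2,"y": 0,"z": 0,"ax": 0,"ay": 0,"az": 0},
  {"gripper": 1,"x": -0.1,"y": 0,"z": 0,"ax": 0,"ay": 0,"az": 0},
  {"gripper": 1,"x": 0,"y": 0,"z": 0,"ax": 0,"ay": 0,"az": 0},
])

```text
clock: 12.92
position: [627.8, 121.8, 98.8]
ee_rot: [0.986, -0.1, 0.13, 0.012]
contact_force: [1.2, 0.1, 0.9]
gripper_width: 0.3
grasp_force: 0.7
```

```bash
python3 -c "from look import *; endpos()"
```

```text
t 12.92 pos [627.8 121.8  98.8] j [ 0.51  0.43 -0.44  0.34 -0.52  0.58] F [1.2 0.1 0.9] w 0.3 gf 0.7
TCP rel end along LC,n,lat [11.1, -3.4, 0.5] F along LC 1.4
```

send_rows([
  {"gripper": 1,"x": -0.1,"y": 0,"z": 0,"ax": 0,"ay": 0,"az": 0},
  {"gripper": 1,"x": -0.1,"y": 0,"z": 0,"ax": 0,"ay": 0,"az": 0},
  {"gripper": 1,"x": 0,"y": 0,"z": 0,"ax": 0,"ay": 0,"az": 0},
])

```text
clock: 13.22
position: [627.5, 122.7, 99.4]
ee_rot: [0.986, -0.099, 0.132, 0.011]
contact_force: [4.9, -2.7, 1.1]
gripper_width: 0.1
grasp_force: 2.8
```

send_rows([
  {"gripper": 1,"x": -0.1,"y": 0,"z": 0,"ax": 0,"ay": 0,"az": 0},
  {"gripper": 1,"x": 0,"y": 0,"z": 0,"ax": 0,"ay": 0,"az": 0},
])

```text
clock: 13.38
position: [627.4, 123.1, 99.8]
ee_rot: [0.986, -0.099, 0.133, 0.011]
contact_force: [6.7, -2.7, 2.9]
gripper_width: 0.2
grasp_force: 3.6
```

```bash
python3 -c "from look import *; endpos()"
```

```text
t 13.38 pos [627.4 123.1  99.8] j [ 0.51  0.43 -0.45  0.35 -0.52  0.57] F [ 6.7 -2.7  2.9] w 0.2 gf 3.6
TCP rel end along LC,n,lat [10.7, -2.3, 1.7] F along LC 7.7
```

With only the lamp's own weight on the rests, 7.7 N gave no advance, so the end is already against the stop. I'll back away.

send_rows([
  {"gripper": 1,"x": 0.5,"y": 0,"z": 0,"ax": 0,"ay": 0,"az": 0},
  {"gripper": 1,"x": 1.5,"y": 0,"z": 0,"ax": 0,"ay": 0,"az": 0},
  {"gripper": 1,"x": 0.5,"y": 0,"z": -2,"ax": 0,"ay": 0,"az": 0},
  {"gripper": 1,"x": 0,"y": 0,"z": -3.5,"ax": 0,"ay": 0,"az": 0},
  {"gripper": 1,"x": 0,"y": 0,"z": -4,"ax": 0,"ay": 0,"az": 0},
])

```text
clock: 13.85
position: [622.2, 121.1, 193.4]
ee_rot: [0.987, -0.1, 0.126, 0.014]
contact_force: [0.9, 0.8, -0.2]
gripper_width: 0.2
grasp_force: 0.0
```

send_rows([
  {"gripper": 1,"x": 0,"y": 0,"z": -4,"ax": 0,"ay": 0,"az": 0},
  {"gripper": 1,"x": 0,"y": 0,"z": -3,"ax": 0,"ay": 0,"az": 0},
  {"gripper": 1,"x": 0,"y": 0,"z": 0,"ax": 0,"ay": 0,"az": 0},
  {"gripper": 1,"x": 0,"y": 0,"z": 0,"ax": 0,"ay": 0,"az": 0},
])

```text
clock: 14.18
position: [606.1, 126.1, 265.4]
ee_rot: [0.986, -0.1, 0.131, 0.011]
contact_force: [0.5, 0.2, -1.6]
gripper_width: 0.2
grasp_force: 0.0
```

```bash
python3 - <<'E'
from look import *
endpos(); p,d,W,T=loadw("we"); hsv=cv2.cvtColor(p,cv2.COLOR_RGB2HSV);H,S,V=[hsv[...,i].astype(int) for i in range(3)]
g=cr(60,88); Q=W[(d>0)&(np.linalg.norm(W-g,axis=-1)<90)&(H>18)&(H<36)&(S>150)&(W[...,2]>60)]
A,dd,sd=cyl(Q,13,g,LC);t=(Q-A)@dd; e=A+dd*np.percentile(t,99); print(len(Q),"el",np.degrees(np.arcsin(dd[2])).round(1),"yaw",np.degrees(np.arctan2(dd[1],dd[0])).round(1),"end",e.round(1),"expected",cr(-105+210*.966,45+210*.2588,1.5).round(1))
E
```

```text
t 14.18 pos [606.1 126.1 265.4] j [ 0.55  0.24 -0.23  0.22 -0.92  0.71] F [ 0.5  0.2 -1.6] w 0.2 gf 0.0
TCP rel end along LC,n,lat [32.9, 163.2, 0.3] F along LC 0.1
1167 el 13.9 yaw -11.5 end [616.5 123.9  99.2] expected [613.7 124.2  99.3]
```

```bash
python3 -c "
from bench import arm
print(arm.job_done())"
```

```text
the job is handed in; nothing more can be done
None
```

I laid the yellow lamp in both V rests of the cradle, handle in the higher rest, let go of it and handed the job in at about 14 s. The images put the white end about 3 mm short of the red stop, but a 7.7 N push on the handle end moved it no further, so I judged it to be against the stop. The blue lamp is still in its tube, and the arm touched nothing else.

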